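Pry the spring ring off the ink grinder and lift out its bowl

ROBOT

A 7-joint arm with a two-finger parallel gripper is mounted at the origin on a cart in front of the work surface, level with it; the furniture and walls round the work are solid. World frame = base frame: x ahead of the robot, y to its left, z up, the work surface at z = 0. Lengths are in m, angles in rad, forces in N, time in s.
With the tool pointing down it reaches from about 0.4 to 0.85 m from the base axis. Payload 4.5 kg.
Tool frame: the origin (TCP) lies at the very end of the fingers, on their centre line; the grasp point (between the pads) lies 19 mm behind it; z points along the fingers, y is the direction in which the jaws open and shut (so a half turn about z gives the same grasp; the last joint's range is limited). The gripper opens to 88 mm and grips with 3 to 60 N. Pads are 18 mm wide; open, the fingers measure 123 mm over their backs; the gripper's body (75 mm by 187 mm) begins 45 mm behind the grasp point.
Start: joints at [-1.19, 0.689, -0.195, 1.565, 0.157, 0.902, -0.215], TCP at [0.212, 0.588, 0.239] pointing down, gripper open.
Joint ranges: [-3.01, 3.01], [-0.46, 2.08], [-1.47, 1.51], [0.13, 2.56], [-1, 4.14], [0.04, 2.09], [-2.66, 2.66]. Speed limits (rad/s): [2.57, 2.57, 3.14, 3.14, 3.14, 3.14, 3.14].

INTERFACE

Orientations are given as a unit quaternion [x, y, z, w].
In Python, from plant import telemetry, imaging, r gives the robot as it stands.
- The arm moves only by the shell command python3 -m creep 'ROWS' [FORCE]. ROWS is JSON, a list of rows, each a list of 5 numbers: the closure in counts, from 0 (fully open) to 255 (shut), then the shift along the tool's x, y, z in m, then the turn about the tool's z in degrees. In form: [[fingers, x, y, z, yaw], ...]. A call has 1 to 10 rows; each row is the pose to reach, as a shift and turn from the pose commanded when the call began, along the tool's axes at that moment; what a row does not reach only later rows make up. A row lasts 1/8 s, in which the tool goes at most 62.5 mm and 10.7 degrees, less where a joint would pass 70% of its speed; a pose out of reach is approached as far as the arm can. A call with a gripper value outside its range is refused whole. The fingers move at their own pace and stop on an object; FORCE is the grip in N (left out, the last holds). Time passes only in rows, so rows that repeat a pose let the fingers close. It gives the time, the measured TCP pose, the force and the opening at its end, in the units of the state.
- telemetry.get_state(): the state, without advancing time (a new reading comes with each control period).
- imaging.snapshot(name): name is "side" or "top" or "wrist"; returns a dict with "image" (480x640x3 uint8, blue, green, red), "camera_matrix" (3x3 intrinsics, pixels), "R" (3x3) and "t" (3): a world point X has camera coordinates R X + t; the wrist camera has in their place "hand_eye" (4x4, takes a point from camera to tool coordinates, whose origin is the TCP and whose axes are the flange's). Camera axes: x right, y down, z forward; pixel columns grow to the right and rows downward; lengths in m; the calibration is good to about 2 mm. The wrist camera is an equidistant fisheye: a pixel r from the principal point sees the ray r / f radians off the axis. A picture is of the moment at which its call begins: read the wrist's pose just before it. There is no depth.
- r.finish_job(): hands the job in, once; it reports no verdict.
Trained networks look in a picture, given as the dict that the camera call returned (one of the last four; its "shot" number tells which), for a name from the list of things; names that differ only in an ending like _2 or _b are one class to them, and where a whole thing is asked for, a point or a joint stands for the part that bears it (a point fixed in the world has none). Each returns a list of dicts, best first, with "score" (0 to 1); they miss things now and then, are a little off and sometimes report something else, mostly with a low value. They report only what shows in the picture. A call takes as long as a camera call.
- imaging.boxes_of(picture, target): "rect" ([left, top, right, bottom] in pixels, round what is visible of it).
- imaging.trace(picture, target): "pixels" (480x640 bool, what is visible of it) and "rect" ([left, top, right, bottom] in pixels, round what is visible of it).
- imaging.place_of(picture, target): "location" ([row, column] in pixels: a listed point, or the origin of a listed thing).
The state is a dict: "clock": time; "q": joint angles; "qd": joint speeds; "joint_torque": joint torques, N m; "tool_pos": TCP position; "eef_rot": TCP orientation; "contact_force": force on the tool from outside, world axes, zero at the start; "moment": the same for the moment, N m; "opening": opening from 0.0 (shut) to 1.0 (fully open).
Only numpy, scipy, OpenCV 4.12 (cv2) and the standard library are available. Lean on these libraries where they do the work, as an engineer would, in place of code of your own. Each camera call takes 0.05 s, during which the arm holds its last target.

TASK

The bowl of the electric ink grinder has to come off for washing. With the hooked pick, gently pry the spring retaining ring out of its groove near the top of the spindle, drawing it steadily out by its closed back and letting it drop into the bowl so that it is not lost, and lay the pick back in its wooden rest. Then lift the bowl off the spindle and set it down upright in the middle of the round cork trivet, without dropping it and with the ring still in it; leave the other things where they are.

Things in the scene. Friction and masses are not known exactly. Their poses are not given: they have to be found in the camera images.
- grinder: fixed electric ink grinder on the grey mat: white housing 180 x 150 mm, top 46 mm above the origin. Origin: underside, on the axis of the upright steel spindle; z up, x to the gear cover at its back (72 mm high, 77 to 105 mm from the axis). The flange that carries the bowl is 52 mm above the origin, the spindle's flat top 97 mm.
- groove (a point): on the spindle's axis at the lower edge of its groove, 84 mm above the grinder's origin. Groove 5.5 mm high, its core 14 mm thick; the spindle below it and its head above it are 20 mm thick, the head flat on top. The head's top is 13 mm above this point, the top of the bowl's boss 2 mm below it.
- ring: loose spring retaining ring of flat steel, horseshoe shaped, seated in the groove: band 41 mm across outside, 31 mm inside, 4 mm thick, with four inward lugs that grip the core. Origin: its centre, underside, on the spindle's axis at the groove's lower edge; x from the closed back to the open mouth, z up. Pulled at its back along its own -x the jaws spread and it springs out.
- ring_back (a point): top of the inner edge of the ring's closed back: 15.5 mm to -x of the ring's origin, 4 mm above it. Between it and the spindle's head (10 mm from the axis) is a window 5.5 mm deep along x, 11 mm wide, open from above; its floor is the bowl's boss, 6 mm below this point. Pressed here the ring tips 2 mm. Drawn at 10 to 30 mm/s it comes out after about 7 mm at 10 to 16 N; a snatch takes far more.
- bowl: loose dark grinding bowl, 144 mm across, 26 mm high, about 0.4 kg, on the flange with the spindle through its middle. Origin: centre of its underside (52 mm above the grinder's origin at the start); z up. Floor 6 mm thick; inside wall 66 mm from the axis.
- boss_top (a point): centre of the top of the bowl's middle boss: 30 mm above the bowl's origin. The boss is a plain upright cylinder 36 mm across, 24 mm high above the bowl's floor, bored 23 mm for the spindle; grip it across from above.
- pick: loose hooked pick in its rest, hook hanging down. Origin: middle of the wooden handle, on its axis; x along the handle to the hook, z up. Handle 96 mm long, 14 x 14 mm, flat sides. The steel hook bit, 4 mm thick, is clamped in the collet at any depth: it ends 90 to 110 mm ahead of the origin, bent square down; its round-ended tip is 26 mm below the axis. Held, it yields about 1 mm for 3 N.
- pick_rest: fixed wooden rest on the mat: base 112 x 46 mm, two notched uprights 38 mm either side of the middle, 50 mm high, 68 mm free between them. Origin: centre of its underside. The handle lies along its x with the hook to +x, its axis 40 mm above the origin, in notches 15 mm wide that flare to 26 mm at the top.
- trivet: fixed round cork trivet, 170 mm across and 6 mm thick, on the bare table to the right. Origin: centre of its underside.
- clip_tin: bystander: small grey lidded tin, 54 x 76 x 23 mm, on the mat to the left of the pick rest. Origin: centre of its underside
- tape_roll: bystander: roll of masking tape, 82 mm across, 18 mm high, on the mat behind the grinder. Origin: centre of its underside
- seal_paste_tin: bystander: round red tin, 69 mm across, 22 mm high, behind the trivet. Origin: centre of its underside

How it is judged:
On the way, in this order (a step that is already met when the one before it is completed fails the run):
1. the pick bears on the ring while the ring still sits in its groove (contact force between pick and ring above 4 N and distance between ring and groove below 0.006 m), for 0.05 s.
2. the ring is out of the groove and off the spindle (horizontal distance between ring and groove above 0.013 m), for 0.2 s.
3. the bowl is lifted clear of the spindle (z of bowl in the frame of grinder above 0.098 m), for 0.1 s.
At the end, for the whole second after the job is handed in: The bowl stands level on the cork trivet (centred within 20 mm, tilt under 0.05 rad, at rest) with the ring lying inside it (within 60 mm of its centre, at rest), and the pick lies hook down in both notches of its rest (origin within 12 mm of the rest's middle and lower than 43 mm above it) (horizontal distance between bowl and trivet below 0.02 m and z of bowl in the frame of trivet below 0.008 m and angle between bowl's own z axis and vertical below 0.05 rad and linear speed of each of bowl, ring below 0.02 m/s and horizontal distance between ring and bowl below 0.06 m and z of ring in the frame of bowl below 0.04 m and horizontal distance between pick and pick_rest below 0.012 m and z of pick in the frame of pick_rest below 0.043 m and angle between pick's own z axis and vertical below 0.1 rad); the robot touches nothing.
It fails at once if the pick is pressed on the spindle, the machine or the bowl with over 18 N (contact force between pick and grinder above 18 N or contact force between pick and bowl above 18 N).
It fails at once if the ring is wrenched: over 25 N between pick and ring (contact force between pick and ring above 25 N).
It fails at once if the fingers pull at the ring while it is on the spindle (contact force between the fingers and ring above 2 N and horizontal distance between ring and groove below 0.012 m).
It fails at once if the bowl is dropped (faster than 0.35 m/s while nothing holds it) (linear speed of bowl above 0.35 m/s and contact force between the fingers and bowl below 0.5 N).
It fails at once if a bystander is moved over 30 mm (distance of any of clip_tin, tape_roll, seal_paste_tin from where it was at the start of the episode above 0.03 m).
It also fails if it takes over 70 s, if anything falls off the work surface, if the arm or the gripper's body presses on something with over 40 N, if the wrist force passes 120 N, or if a joint passes its speed limit or range.

## Working session

There is one attempt and no reset: what is moved stays moved. The work goes in short steps, Python scripts to look and compute and a shell command to move; the robot and the scene stay as the last step left them, time stands still between calls to the robot, and variables do not carry over. Pictures are saved under pics/ and viewed, and the job is handed in when it is done.

```bash
ls -la; mkdir -p pics
cat > a.py <<'E'
from plant import telemetry, imaging, r
import cv2, json
s=telemetry.get_state(); print({k:(v if isinstance(v,float) else [round(float(x),4) for x in v]) for k,v in s.items() if k not in('joint_torque',)})
for n in("side","top"):
    p=imaging.snapshot(n); cv2.imwrite(f"pics/{n}0.png",p["image"])
    print(n,p["camera_matrix"],p["R"],p["t"])
    for t in ["grinder","groove","ring","ring_back","bowl","boss_top","pick","pick_rest","trivet","clip_tin","tape_roll","seal_paste_tin"]:
        print(t,[(round(d["score"],2),[round(float(x),1) for x in d["location"]]) for d in imaging.place_of(p,t)][:3])
E
python3 a.py
```

```text
total 12
drwxr-xr-x  3 agent agent 4096 Dec  7 16:01 .
drwxr-xr-x 23 root  root  4096 Dec  7 16:00 ..
drwxr-xr-x  2 agent agent 4096 Dec  7 16:01 pics
{'clock': 0.0, 'q': [-1.1902, 0.69, -0.1945, 1.5663, 0.1573, 0.9025, -0.2151], 'qd': [-0.0017, 0.0005, -0.0009, 0.0004, -0.0033, -0.0017, -0.0001], 'tool_pos': [0.2123, 0.5872, 0.2379], 'eef_rot': [0.1725, 0.985, -0.0009, -0.0001], 'contact_force': [0.1071, -0.1748, 0.5537], 'moment': [0.034, -0.0263, 0.0462], 'opening': 0.9994763796659464}
side [[605.99090953   0.         313.54648916]
 [  0.         605.99090953 240.63750692]
 [  0.           0.           1.        ]] [[-0.82556622 -0.5641486   0.01329573]
 [-0.27969856  0.38861583 -0.87792167]
 [ 0.49011135 -0.72850127 -0.47861965]] [0.54128051 0.20119339 1.332946  ]
grinder [(0.6, [287.8, 275.6])]
groove [(0.92, [256.4, 273.6]), (0.18, [327.4, 244.8])]
ring [(0.69, [207.1, 390.0]), (0.63, [257.4, 275.4])]
ring_back [(0.56, [259.4, 281.9])]
bowl [(0.69, [269.3, 280.4])]
boss_top [(0.73, [257.4, 279.9]), (0.45, [269.2, 277.1])]
pick []
pick_rest [(0.76, [328.0, 245.4])]
trivet [(0.92
[... 182 characters left out ...]
607.94725448   0.         316.69435578]
 [  0.         607.94725448 241.55395793]
 [  0.           0.           1.        ]] [[-0.00962949 -0.99994454  0.00426444]
 [-0.98892695  0.00889164 -0.14813654]
 [ 0.14809041 -0.0056437  -0.98895772]] [0.08864378 0.60399431 1.65691694]
grinder [(0.63, [244.9, 270.4])]
groove [(0.57, [239.6, 265.6])]
ring [(0.47, [238.9, 265.1])]
ring_back [(0.41, [242.5, 267.3])]
bowl [(0.68, [238.3, 266.5])]
boss_top [(0.81, [235.3, 265.2])]
pick [(0.56, [250.7, 211.2])]
pick_rest [(0.77, [253.8, 211.5])]
trivet [(0.66, [308.1, 481.2])]
clip_tin [(0.88, [255.8, 162.3]), (0.59, [190.2, 278.4])]
tape_roll [(0.74, [188.4, 280.3])]
seal_paste_tin [(0.8, [245.6, 465.6])]
```

View pics/side0.png

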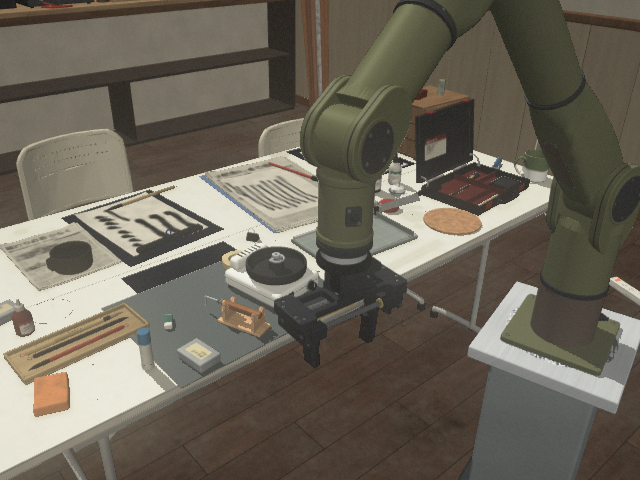

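View pics/top0.png

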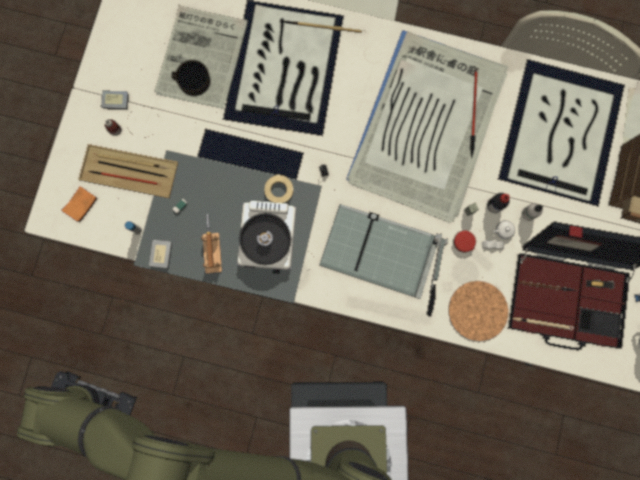

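```bash
cat > h.py <<'E'
import numpy as np
def ray(K,R,t,rc):
    d=R.T@np.linalg.inv(K)@np.array([rc[1],rc[0],1.]); return -R.T@t,d/np.linalg.norm(d)
def atz(K,R,t,rc,z):
    o,d=ray(K,R,t,rc); return o+d*(z-o[2])/d[2]
def tri(A,B):
    o1,d1=A;o2,d2=B
    s=np.linalg.lstsq(np.stack([d1,-d2],1),o2-o1,rcond=None)[0]
    a=o1+s[0]*d1;b=o2+s[1]*d2; return (a+b)/2,np.linalg.norm(a-b)
KS=np.array([[605.99090953,0,313.54648916],[0,605.99090953,240.63750692],[0,0,1]])
RS=np.array([[-0.82556622,-0.5641486,0.01329573],[-0.27969856,0.38861583,-0.87792167],[0.49011135,-0.72850127,-0.47861965]]);tS=np.array([0.54128051,0.20119339,1.332946])
KT=np.array([[607.94725448,0,316.69435578],[0,607.94725448,241.55395793],[0,0,1]])
RT=np.array([[-0.00962949,-0.99994454,0.00426444],[-0.98892695,0.00889164,-0.14813654],[0.14809041,-0.0056437,-0.98895772]]);tT=np.array([0.08864378,0.60399431,1.65691694])
S=(KS,RS,tS);T=(KT,RT,tT)
def proj(C,X):
    p=C[0]@(C[1]@np.asarray(X)+C[2]); return p[1]/p[2],p[0]/p[2]
E
cat > b.py <<'E'
from h import *
P={"grinder":((287.8,275.6),(244.9,270.4)),"groove":((256.4,273.6),(239.6,265.6)),"ring":((257.4,275.4),(238.9,265.1)),"ring_back":((259.4,281.9),(242.5,267.3)),"bowl":((269.3,280.4),(238.3,266.5)),"boss":((257.4,279.9),(235.3,265.2)),"rest":((328,245.4),(253.8,211.5)),"trivet":((221.6,456.3),(308.1,481.2)),"clip":((356.8,202.2),(255.8,162.3)),"tape":((261.3,236),(188.4,280.3)),"seal":((207.1,392.6),(245.6,465.6))}
for n,(s,t) in P.items():
    X,e=tri(ray(*S,s),ray(*T,t)); print(n,X.round(4),round(e,4))
print("pick z.. top",atz(*T,(250.7,211.2),.04).round(4))
E
python3 b.py
```

```text
grinder [6.089e-01 2.194e-01 6.000e-04] 0.014
groove [0.6095 0.2255 0.0914] 0.0119
ring [0.6088 0.2252 0.0895] 0.005
ring_back [0.5977 0.2183 0.085 ] 0.0007
bowl [0.6087 0.2197 0.0558] 0.0111
boss [0.6109 0.2201 0.0884] 0.0136
rest [ 0.5778  0.3839 -0.0044] 0.0037
trivet [ 0.4099 -0.3857 -0.0066] 0.0154
clip [0.5728 0.5222 0.0096] 0.0006
tape [0.7689 0.1878 0.006 ] 0.0033
seal [ 0.595  -0.3437  0.0055] 0.0003
pick z.. top [0.5823 0.3785 0.04  ]
```

```bash
cat > go.py <<'E'
import sys,numpy as np
from scipy.spatial.transform import Rotation as Ro
from plant import telemetry
def rel(tgt,psi,s=None):
    s=s or telemetry.get_state()
    R=Ro.from_quat(s["eef_rot"]).as_matrix(); d=R.T@(np.array(tgt)-np.array(s["tool_pos"]))
    cur=np.degrees(np.arctan2(R[1,0],R[0,0])); y=-(psi-cur); y=(y+180)%360-180
    return d,y,cur
if __name__=="__main__":
    a=[float(v) for v in sys.argv[1:]]
    d,y,cur=rel(a[:3],a[3]); s=telemetry.get_state()
    print("rel",d.round(4),"yaw",round(y,2),"curpsi",round(cur,2),"pos",np.round(s["tool_pos"],4),"n>=",max(np.linalg.norm(d)/.0625,abs(y)/10.7), "F",np.round(s["contact_force"],1),"t",s["clock"])
E
python3 go.py 0.50 0.40 0.26 180
python3 - <<'E'
from plant import imaging
import cv2
p=imaging.snapshot("wrist"); cv2.imwrite("pics/w0.png",p["image"]); print(p["camera_matrix"],p["hand_eye"])
E
```

```text
rel [-0.3343 -0.0789 -0.0213] yaw -19.87 curpsi 160.13 pos [0.2124 0.5878 0.2387] n>= 5.506159386183942 F [ 0.6 -0.1  0. ] t 1.3
[[371.64829954   0.         315.96990408]
 [  0.         371.64829954 239.0104205 ]
 [  0.           0.           1.        ]] [[-6.80586854e-04 -9.54848931e-01 -2.97090990e-01  7.79680840e-02]
 [ 9.99999646e-01 -7.96551932e-04  2.69278268e-04 -2.03373948e-04]
 [-4.93768469e-04 -2.97090702e-01  9.54849135e-01 -1.46685874e-01]
 [ 0.00000000e+00  0.00000000e+00  0.00000000e+00  1.00000000e+00]]
```

View pics/w0.png

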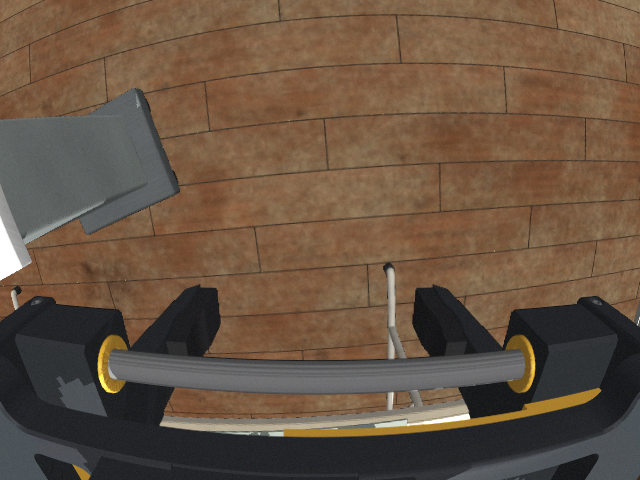

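```bash
python3 go.py 0.47 0.30 0.30 0
```

```text
rel [-0.3401 -0.1831 -0.0613] yaw 160.13 curpsi 160.13 pos [0.2124 0.5878 0.2387] n>= 14.965683922370175 F [-1.1 -0.1 -0.9] t 1.35
```

```bash
python3 -m creep '[[0,-0.02,-0.01,-0.03,8],[0,-0.05,-0.03,-0.05,18],[0,-0.09,-0.05,-0.06,28],[0,-0.13,-0.07,-0.06,38],[0,-0.17,-0.09,-0.06,48],[0,-0.21,-0.11,-0.06,58],[0,-0.25,-0.13,-0.06,68],[0,-0.29,-0.15,-0.06,78],[0,-0.32,-0.17,-0.06,88],[0,-0.34,-0.18,-0.06,98]]'; python3 go.py 0.47 0.30 0.30 0;  python3 -c "
from plant import telemetry; print(telemetry.get_state()['q'])"
```

```text
clock: 2.6
tool_pos: [0.4722, 0.3009, 0.299]
eef_rot: [0.859, 0.513, 0.0, 0.0]
contact_force: [-0.9, 0.4, 0.3]
opening: 1.001
rel [-0.0019 -0.0015 -0.001 ] yaw 61.66 curpsi 61.66 pos [0.4722 0.3009 0.299 ] n>= 5.762744383408261 F [-0.9  0.4  0.3] t 2.6
[-0.81960066  0.54215457  0.28024067  1.70271032 -0.1794126   0.92168305
 -0.96332681]
```

```bash
python3 -m creep '[[0,0,0,0,10],[0,0,0,0,20],[0,0,0,0,30],[0,0,0,0,40],[0,0,0,0,50],[0,0,0,0,60],[0,0,0,0,61.7],[0,0,0,0,61.7]]'
cat > w.py <<'E'
import sys,cv2,numpy as np
from plant import telemetry,imaging
from scipy.spatial.transform import Rotation as Ro
s=telemetry.get_state(); p=imaging.snapshot("wrist"); n=sys.argv[1]
cv2.imwrite(f"pics/{n}.png",p["image"]); np.savez(f"pics/{n}.npz",pos=s["tool_pos"],quat=s["eef_rot"],K=p["camera_matrix"],H=p["hand_eye"])
print(s["clock"],s["tool_pos"],s["eef_rot"],s["q"])
from hw import wray
for t in sys.argv[2:]:
    for d in imaging.place_of(p,t)[:2]:
        print(t,round(d["score"],2),np.round(d["location"],1))
E
cat > hw.py <<'E'
import numpy as np,cv2
from scipy.spatial.transform import Rotation as Ro
from h import *
def load(n):
    z=np.load(f"pics/{n}.npz"); return z
def wray(z,rc):
    K=z["K"];x=(rc[1]-K[0,2])/K[0,0];y=(rc[0]-K[1,2])/K[1,1];r=np.hypot(x,y)
    d=np.array([np.sin(r)*x/r,np.sin(r)*y/r,np.cos(r)]) if r>1e-9 else np.array([0,0,1.])
    R=Ro.from_quat(z["quat"]).as_matrix();H=z["H"]
    return R@H[:3,3]+z["pos"], R@H[:3,:3]@d
def wz(z,rc,h):
    o,d=wray(z,rc); return o+d*(h-o[2])/d[2]
def wproj(z,X):
    R=Ro.from_quat(z["quat"]).as_matrix();H=z["H"]
    c=H[:3,:3].T@(R.T@(np.asarray(X)-z["pos"])-H[:3,3]); c/=np.linalg.norm(c)
    th=np.arccos(c[2]);q=np.hypot(c[0],c[1]);K=z["K"]
    return K[1,2]+K[1,1]*th*c[1]/q, K[0,2]+K[0,0]*th*c[0]/q
E
python3 w.py w1 grinder groove ring ring_back bowl boss_top pick pick_rest
```

```text
clock: 3.6
tool_pos: [0.4709, 0.3031, 0.2987]
eef_rot: [1.0, 0.005, -0.0, -0.0]
contact_force: [-0.0, 0.4, -0.4]
opening: 0.999
3.6 [0.47091599 0.30311205 0.298702  ] [ 9.99986936e-01  5.11137536e-03 -1.65164133e-05 -2.56156952e-05] [-1.00290033  0.59349016  0.59986524  1.71153789 -0.39565116  0.96023602
 -1.81264591]
grinder 0.72 [ 74.1 387.2]
groove 0.84 [ 61.2 402.2]
ring 0.94 [ 65.4 399.9]
ring_back 0.66 [ 74.8 406.2]
bowl 0.45 [100.7 250. ]
boss_top 0.59 [ 61.6 398.4]
pick 0.85 [ 91.4 247. ]
pick 0.71 [ 76.1 409.8]
pick_rest 0.67 [ 97.9 251.6]
```

View pics/w1.png

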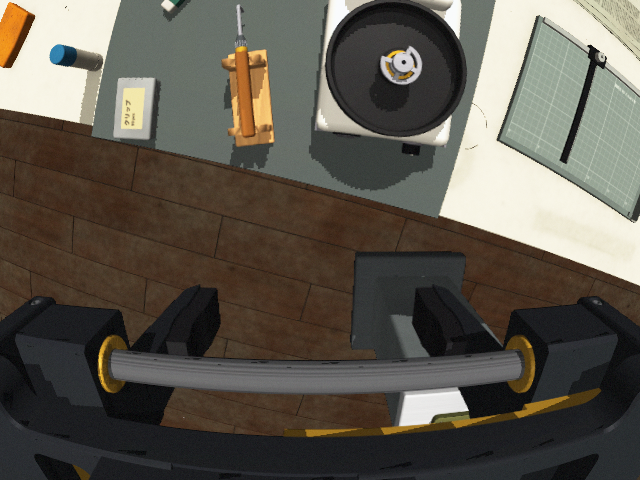

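```bash
python3 go.py 0.53 0.225 0.20 0; python3 -m creep '[[0,0.02,0.02,0.03,0],[0,0.04,0.05,0.06,0],[0,0.06,0.078,0.1,0],[0,0.06,0.078,0.1,0],[0,0.06,0.078,0.1,0]]';python3 w.py w2 grinder groove ring ring_back boss_top pick pick_rest
```

```text
rel [0.0584 0.0784 0.0987] yaw 0.44 curpsi 0.44 pos [0.471  0.3029 0.2987] n>= 2.2228236385760796 F [1.  1.  0.5] t 4.05
clock: 4.68
tool_pos: [0.5316, 0.2263, 0.1991]
eef_rot: [1.0, 0.004, 0.0, -0.0]
contact_force: [0.7, 0.5, 0.0]
opening: 0.997
4.675 [0.53164268 0.22629472 0.19911572] [ 9.99991567e-01  4.07785671e-03  1.07083154e-04 -4.75313299e-04] [-0.76124052  0.72973105  0.49486322  1.77486296 -0.47946804  0.75871151
 -1.58082505]
grinder 0.63 [120.5 319.1]
groove 0.8 [120.  323.1]
ring_back 0.93 [140.  331.2]
boss_top 0.76 [119.6 317. ]
pick 0.59 [158.4 137. ]
pick_rest 0.62 [160.6 161.6]
```

View pics/w2.png

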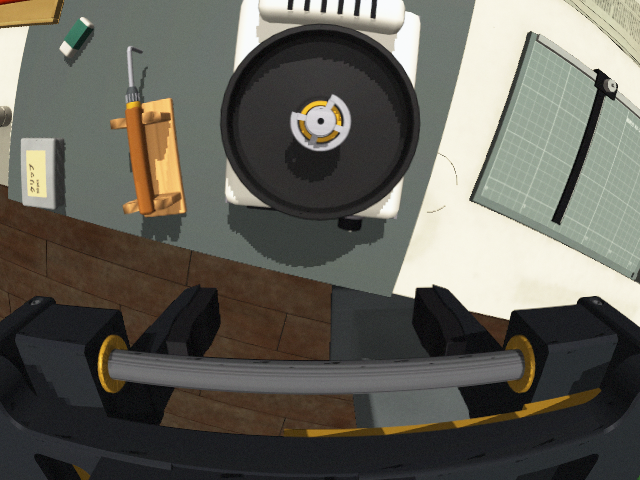

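Run:
```python
import cv2
a=cv2.imread("pics/w2.png")[80:165,265:375]; cv2.imwrite("pics/w2z.png",cv2.resize(a,None,fx=7,fy=7,interpolation=cv2.INTER_CUBIC))
```

```text
(no output)
```

View pics/w2z.png

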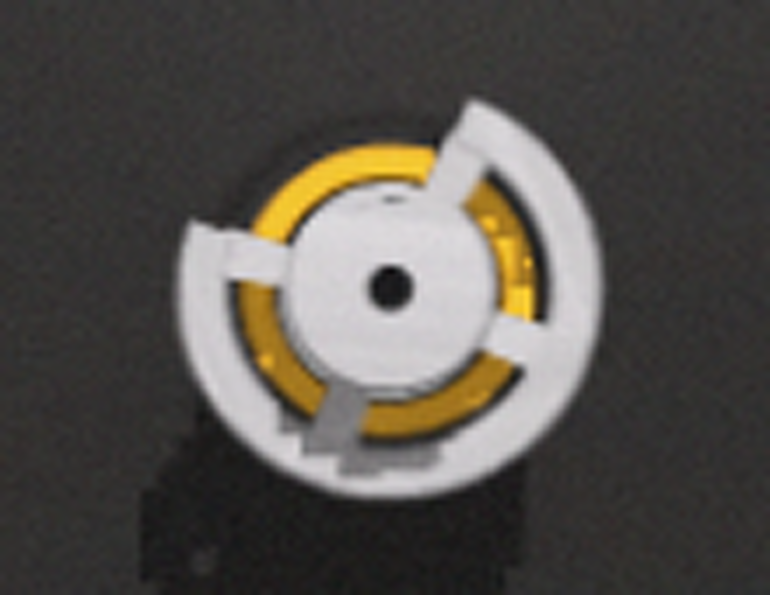

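```bash
python3 - <<'E'
from hw import *
z1,z2=load("w1"),load("w2")
def show(n,a,b):
    X,e=tri(wray(z1,a),wray(z2,b)); print(n,X.round(4),round(e,4))
show("groove",(61.2,402.2),(120,323.1));show("rb",(74.8,406.2),(140,331.2));show("boss",(61.6,398.4),(119.6,317))
print("pick",wz(z1,(91.4,247),.04),wz(z2,(158.4,137),.04)); print("rest",wz(z1,(97.9,251.6),0),wz(z2,(160.6,161.6),0.))
print("rb@.088",wz(z1,(74.8,406.2),.088),wz(z2,(140,331.2),.088))
print("boss@.082",wz(z2,(119.6,317),.082),"groove@.084",wz(z2,(120,323.1),.084))
# hole in head: image w2z (390,288)/7+offset
print("head@.097",wz(z2,(80+288/7,265+390/7),.097))
# handle ends in w2 (top face z~.047): front (132,103) rear (147,212)
print(wz(z2,(103,133),.047),wz(z2,(213,147),.047))
E
python3 - <<'E'
import cv2
a=cv2.imread("pics/w2.png")[30:230,90:200]; cv2.imwrite("pics/w2p.png",cv2.resize(a,None,fx=3,fy=3,interpolation=cv2.INTER_CUBIC))
E
```

```text
groove [0.613  0.2231 0.0931] 0.0016
rb [0.5998 0.2179 0.0903] 0.0029
boss [0.6128 0.2268 0.092 ] 0.0006
pick [0.58679886 0.37907877 0.04      ] [0.58605257 0.3858973  0.04      ]
rest [0.58259949 0.38089946 0.        ] [0.57951874 0.37893835 0.        ]
rb@.088 [0.6012011  0.21833003 0.088     ] [0.59863704 0.21678748 0.088     ]
boss@.082 [0.61280024 0.22663583 0.082     ] groove@.084 [0.61252017 0.22241063 0.084     ]
head@.097 [0.61149275 0.22419899 0.097     ]
[0.6352393  0.38409053 0.047     ] [0.53760997 0.3766899  0.047     ]
```

View pics/w2p.png

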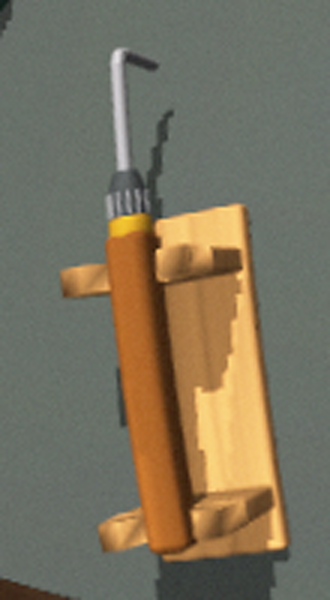

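```bash
python3 go.py 0.51 0.376 0.17 4.5; python3 -m creep '[[0,0,-0.05,0,-2],[0,-0.01,-0.10,0.01,-4],[0,-0.02,-0.149,0.03,-4],[0,-0.02,-0.149,0.03,-4],[0,-0.02,-0.149,0.03,-4]]';python3 w.py w3 pick pick_rest
```

```text
rel [-0.0203 -0.1501  0.0292] yaw -4.02 curpsi 0.48 pos [0.5315 0.226  0.1992] n>= 2.4685283708889707 F [-0.7  0.3  0.1] t 5.075
clock: 5.7
tool_pos: [0.5107, 0.3737, 0.1688]
eef_rot: [0.999, 0.039, 0.0, 0.0]
contact_force: [-0.4, -0.6, 0.4]
opening: 0.999
5.7 [0.51065898 0.37366022 0.16881007] [9.99253695e-01 3.86231277e-02 2.44622126e-04 4.97627737e-04] [-0.96129057  0.83703327  0.4888319   1.62705667 -0.50291954  0.80586106
 -1.74862574]
pick_rest 0.67 [131.1 314.7]
```

View pics/w3.png

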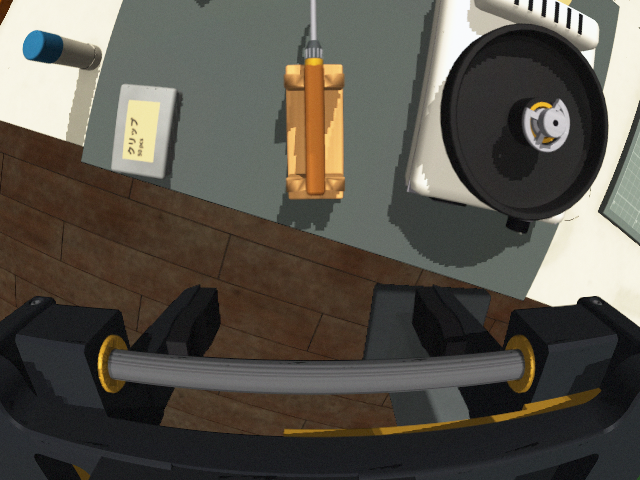

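```bash
python3 - <<'E'
from hw import *
z=load("w3")
a,b=wz(z,(66,314),.047),wz(z,(193.5,316),.047); print(a,b,(a+b)/2,np.linalg.norm(a-b),np.degrees(np.arctan2(*(a-b)[1::-1])))
print("rest corners(z~.008?)",[wz(z,c,.008).round(4) for c in((66,287),(65,343),(198,288),(198,344))])
E
python3 go.py 0.585 0.380 0.11 5
```

```text
[0.63060845 0.38454804 0.047     ] [0.53794509 0.37602013 0.047     ] [0.58427677 0.38028408 0.047     ] 0.09305494468949647 5.258179588978546
rest corners(z~.008?) [array([0.6356, 0.4071, 0.008 ]), array([0.6399, 0.3619, 0.008 ]), array([0.5253, 0.3987, 0.008 ]), array([0.5289, 0.3516, 0.008 ])]
rel [ 0.0737 -0.002   0.0596] yaw -0.73 curpsi 4.27 pos [0.5116 0.3725 0.1695] n>= 1.5168227972633457 F [-0.2  0.1  0. ] t 5.85
```

```bash
python3 -m creep '[[60,0.03,-0.001,0.03,0],[110,0.072,-0.002,0.06,-0.7],[110,0.072,-0.002,0.06,-0.7],[110,0.072,-0.002,0.06,-0.7]]';python3 w.py w4; python3 go.py 0.583 0.380 0.022 5.2
```

```text
clock: 6.35
tool_pos: [0.5821, 0.381, 0.1094]
eef_rot: [0.999, 0.044, -0.0, -0.0]
contact_force: [-0.7, 0.4, 0.6]
opening: 0.58
6.35 [0.58214156 0.38097779 0.10936111] [ 9.99031259e-01  4.40061417e-02 -3.57434918e-05 -3.27280452e-05] [-0.8610806   0.98529773  0.45417145  1.44666518 -0.51843391  0.83021027
 -1.71287065]
rel [0.0009 0.0018 0.0879] yaw -0.11 curpsi 5.09 pos [0.5819 0.3817 0.1099] n>= 1.4068364952699284 F [ 0.4  0.6 -0.1] t 6.4
```

View pics/w4.png

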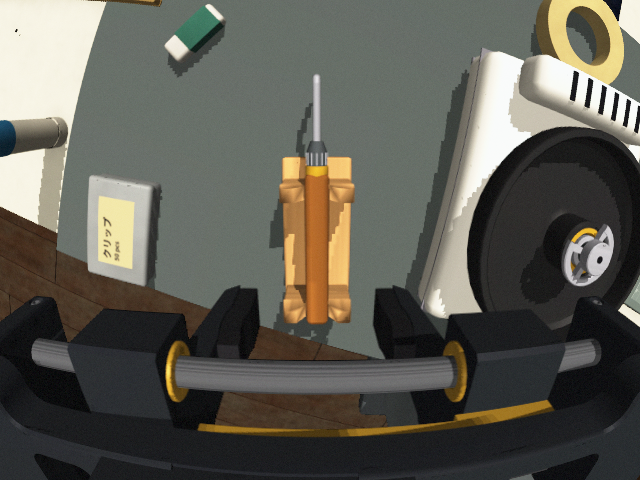

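```bash
python3 -m creep '[[110,0.001,0.001,0.03,0],[110,0.001,0.001,0.06,0],[110,0.001,0.001,0.08,0],[110,0.001,0.001,0.087,0],[110,0.001,0.001,0.088,0],[180,0.001,0.001,0.088,0],[255,0.001,0.001,0.088,0],[255,0.001,0.001,0.088,0],[255,0.001,0.001,0.088,0],[255,0.001,0.001,0.088,0]]' 45;python3 w.py w5; python3 go.py 0.583 0.380 0.022 5.2
```

```text
clock: 7.65
tool_pos: [0.5833, 0.381, 0.021]
eef_rot: [0.999, 0.045, 0.0, -0.0]
contact_force: [-0.4, 0.6, 0.9]
opening: 0.146
7.65 [0.58329093 0.38098626 0.02098268] [ 9.98999179e-01  4.47282293e-02  1.13768151e-04 -1.15965791e-04] [-0.83377539  1.09950732  0.39515997  1.46213905 -0.56573561  0.69446013
 -1.67411198]
rel [-0.0003  0.001  -0.0011] yaw -0.07 curpsi 5.13 pos [0.5833 0.381  0.0209] n>= 0.023564405716141486 F [0.  0.1 1.8] t 7.7
```

View pics/w5.png

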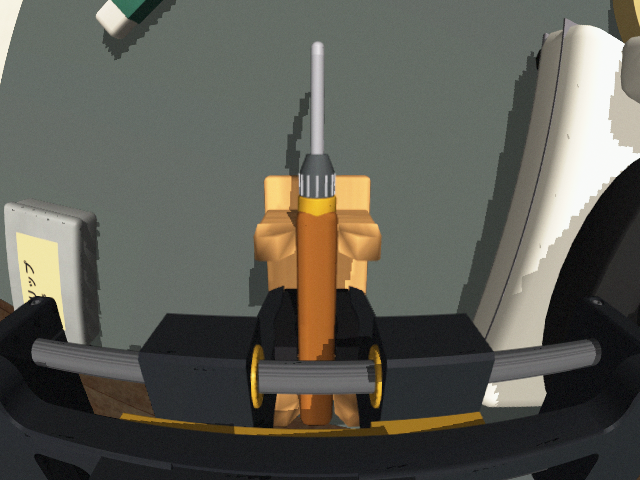

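```bash
python3 -m creep '[[255,0,0,-0.005,0],[255,0,0,-0.02,0],[255,0,0,-0.05,0],[255,0,0,-0.09,0],[255,0,0,-0.12,0],[255,0,0,-0.12,0],[255,0,0,-0.12,0]]';python3 w.py w6;  python3 go.py 0.505 0.174 0.14 24
```

```text
clock: 8.57
tool_pos: [0.5824, 0.3808, 0.1402]
eef_rot: [0.999, 0.045, -0.001, 0.0]
contact_force: [0.4, -0.5, -1.3]
opening: 0.147
8.575 [0.58244314 0.38082764 0.14018106] [ 9.98996613e-01  4.47804988e-02 -6.84466426e-04  7.88209523e-05] [-0.86845896  0.94972549  0.47421964  1.42851837 -0.5008738   0.88585749
 -1.72551565]
rel [-9.53e-02  1.99e-01 -1.00e-04] yaw -18.87 curpsi 5.13 pos [0.5821 0.3807 0.1395] n>= 3.529811231224314 F [-0.3 -1.2 -1.2] t 8.625
```

View pics/w6.png

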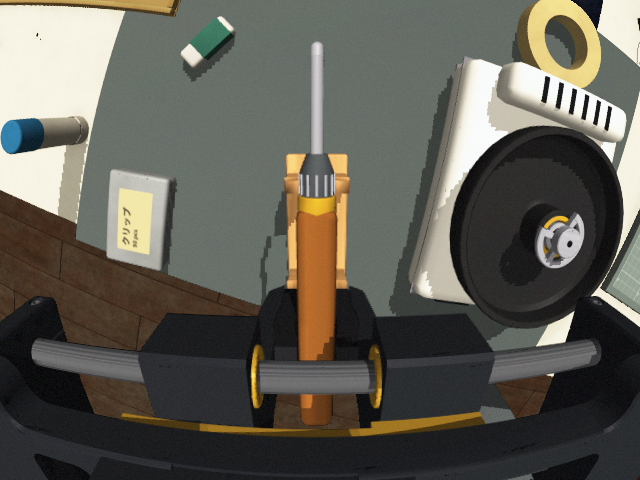

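```bash
python3 go.py 0.481 0.165 0.14 24; python3 -m creep '[[255,-0.03,0.03,0,-4],[255,-0.06,0.07,0,-8],[255,-0.09,0.12,0,-12],[255,-0.11,0.16,0,-16],[255,-0.12,0.19,0,-18.9],[255,-0.12,0.206,0,-18.9],[255,-0.12,0.206,0,-18.9],[255,-0.12,0.206,0,-18.9]]';python3 w.py w7 ring_back groove boss_top;  python3 go.py 0.5033 0.1751 0.122 24
python3 - <<'E'
import cv2
a=cv2.imread("pics/w7.png")[0:200,220:420]; cv2.imwrite("pics/w7z.png",cv2.resize(a,None,fx=3,fy=3,interpolation=cv2.INTER_CUBIC))
E
```

```text
rel [-1.200e-01  2.058e-01 -1.000e-04] yaw -18.87 curpsi 5.13 pos [0.5821 0.3807 0.1395] n>= 3.8115544278951097 F [-0.3 -1.2 -1.2] t 8.625
clock: 9.62
tool_pos: [0.4825, 0.1667, 0.1403]
eef_rot: [0.978, 0.209, 0.0, -0.0]
contact_force: [-0.7, 0.3, -0.4]
opening: 0.142
9.625 [0.48254813 0.16672474 0.14034412] [ 9.77938198e-01  2.08893789e-01  2.15944039e-04 -4.68420668e-04] [-0.58762495  0.71977206  0.27305948  2.01412605 -0.41410939  0.4599423
 -1.15489069]
ring_back 0.78 [ 31.7 320.3]
groove 0.77 [  5.1 320.6]
boss_top 0.49 [ 30.9 320.8]
rel [0.0229 0.0006 0.0185] yaw 0.13 curpsi 24.13 pos [0.4821 0.1662 0.1405] n>= 0.47185268561404514 F [-0.1 -0.7 -1.2] t 9.825
```

View pics/w7z.png

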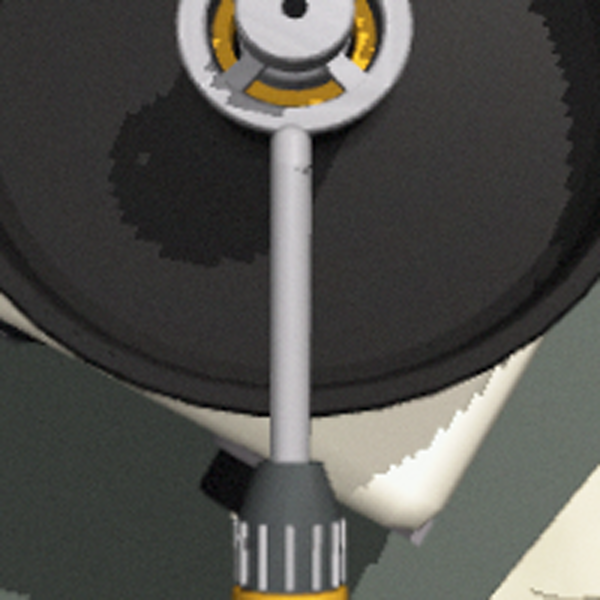

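Run:
```python
import cv2
a=cv2.imread("pics/w7.png")[0:56,275:365]; cv2.imwrite("pics/w7y.png",cv2.resize(a,None,fx=8.5,fy=8.5,interpolation=cv2.INTER_CUBIC))
g=cv2.cvtColor(cv2.imread("pics/w7.png"),cv2.COLOR_BGR2GRAY)
for c in (305,318,330): print(c,list(g[0:50,c]))
from hw import *
z=load("w7")
# model
def P(ax,h,X,Y,Z):
    c,s=np.cos(h),np.sin(h); return np.round(wproj(z,(ax[0]+c*X-s*Y,ax[1]+s*X+c*Y,Z)),1)
h=np.radians(24)
ax=wz(z,(7/3,275+ (220+295/3-275)),.097)[:2]; print("axis from hole",ax)
for n,X,Z in (("outer",-20.5,.088),("outerlow",-20.5,.084),("inner",-15.5,.088),("innerlow",-15.5,.084),("headtop",-10,.097),("headlow",-10,.0895),("boss in",-11.5,.082)):
    print(n,P(ax,h,X/1000,0,Z))
```

```text
305 [np.uint8(209), np.uint8(205), np.uint8(205), np.uint8(205), np.uint8(205), np.uint8(204), np.uint8(200), np.uint8(203), np.uint8(205), np.uint8(205), np.uint8(206), np.uint8(201), np.uint8(201), np.uint8(202), np.uint8(170), np.uint8(111), np.uint8(79), np.uint8(63), np.uint8(66), np.uint8(78), np.uint8(114), np.uint8(118), np.uint8(122), np.uint8(121), np.uint8(109), np.uint8(68), np.uint8(65), np.uint8(120), np.uint8(122), np.uint8(125), np.uint8(124), np.uint8(125), np.uint8(102), np.uint8(88), np.uint8(118), np.uint8(127), np.uint8(132), np.uint8(167), np.uint8(202), np.uint8(200), np.uint8(198), np.uint8(160), np.uint8(83), np.uint8(45), np.uint8(17), np.uint8(18), np.uint8(18), np.uint8(20), np.uint8(26), np.uint8(23)]
318 [np.uint8(34), np.uint8(28), np.uint8(31), np.uint8(33), np.uint8(32), np.uint8(32), np.uint8(166), np.uint8(206), np.uint8(208), np.uint8(207), np.uint8(206), np.uint8(203), np.uint8(202), np.uint8(204), np.uint8(202), np.uint8(210), np.uint8(206), np.uint8(205), np.uint8(194), np.uint8(143), np.uint8(96), np.uint8(53), np.uint8(51), np.uint8(50), np.ui
[... 612 characters left out ...]
.uint8(162), np.uint8(106), np.uint8(55), np.uint8(49), np.uint8(44), np.uint8(180), np.uint8(208), np.uint8(205), np.uint8(200), np.uint8(133), np.uint8(64), np.uint8(73), np.uint8(114), np.uint8(126), np.uint8(121), np.uint8(123), np.uint8(125), np.uint8(126), np.uint8(160), np.uint8(199), np.uint8(203), np.uint8(207), np.uint8(204), np.uint8(202), np.uint8(201), np.uint8(199), np.uint8(161), np.uint8(92), np.uint8(41), np.uint8(11), np.uint8(10), np.uint8(10), np.uint8(20), np.uint8(21), np.uint8(26)]
axis from hole [0.61274901 0.22437747]
outer [ 43.  318.2]
outerlow [ 44.6 318.2]
inner [ 34.2 318.2]
innerlow [ 36.  318.2]
headtop [ 20.  318.3]
headlow [ 23.9 318.3]
boss in [ 30.  318.2]
```

View pics/w7y.png

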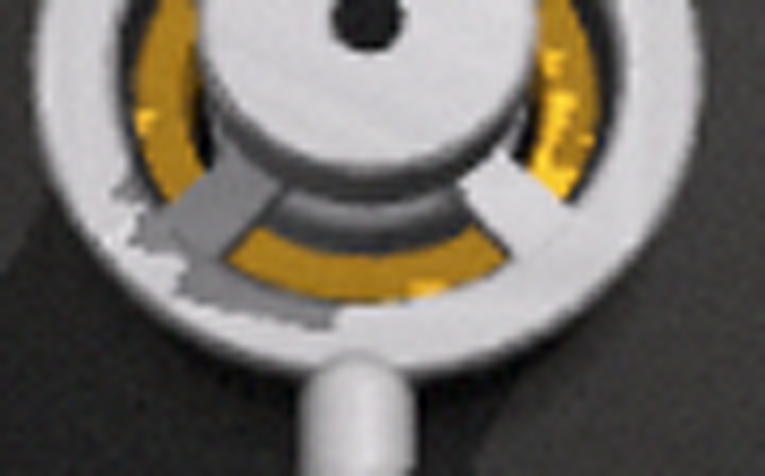

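```bash
python3 -m creep '[[255,0.008,0,0.005,0],[255,0.016,0,0.012,0],[255,0.020,0,0.02,0],[255,0.022,0,0.027,0],[255,0.022,0,0.027,0],[255,0.022,0,0.027,0]]';python3 w.py w8 ring_back groove boss_top;   python3 - <<'E'
import cv2
a=cv2.imread("pics/w8.png")[0:100,255:385]; cv2.imwrite("pics/w8y.png",cv2.resize(a,None,fx=6,fy=6,interpolation=cv2.INTER_CUBIC))
E
```

```text
clock: 10.58
tool_pos: [0.502, 0.1738, 0.1137]
eef_rot: [0.978, 0.208, -0.0, 0.0]
contact_force: [0.0, -0.8, -0.7]
opening: 0.146
10.575 [0.50203419 0.17381596 0.11374123] [ 9.78111065e-01  2.08083471e-01 -1.14122622e-04  2.17217928e-06] [-0.57110925  0.78224387  0.25449655  1.96800128 -0.426689    0.44324587
 -1.15047772]
ring_back 0.83 [ 61.5 316.9]
groove 0.71 [ 32.3 317.6]
```

View pics/w8y.png

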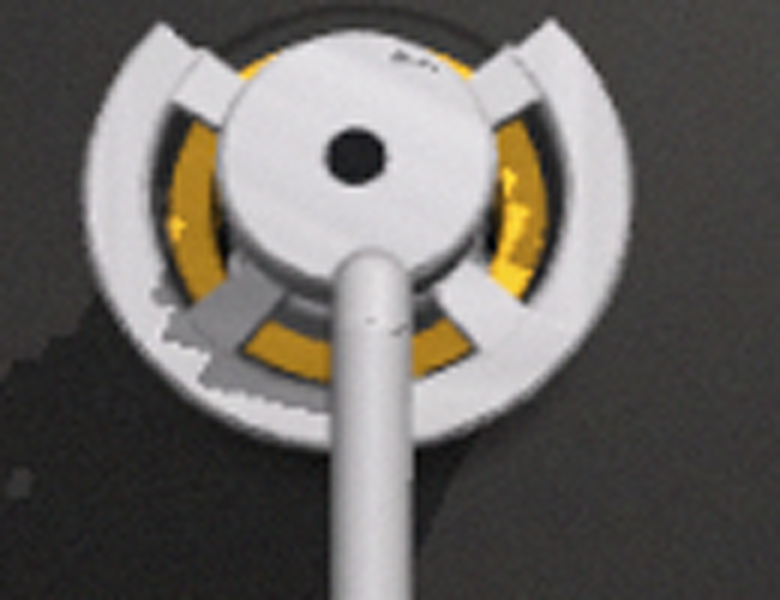

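```bash
cat > fit.py <<'E'
import sys
from hw import *
from scipy.ndimage import map_coordinates
from scipy.optimize import minimize
n=sys.argv[1]; hd=np.radians(24.0)
z=load(n); g=cv2.cvtColor(cv2.imread(f"pics/{n}.png"),cv2.COLOR_BGR2GRAY).astype(float); g=cv2.GaussianBlur(g,(0,0),0.6)
def score(ax,r,Z,angs,sgn):
    tot=[]
    for a in angs:
        w=hd+a
        v=[]
        for dr in(-.0005,.0005):
            v.append(wproj(z,(ax[0]+(r+dr)*np.cos(w),ax[1]+(r+dr)*np.sin(w),Z)))
        v=np.array(v).T; I=map_coordinates(g,v,order=1,mode='nearest'); tot.append(sgn*(I[0]-I[1]))
    return np.mean(np.clip(tot,-20,120))
def best(r,Z,angs,sgn,x0):
    B=(-1,None)
    for st in(.001,.00025):
        c=x0 if B[1] is None else B[1]
        for i in range(-4,5):
            for j in range(-4,5):
                p=(c[0]+i*st,c[1]+j*st); s=score(p,r,Z,angs,sgn)
                if s>B[0]: B=(s,p)
    return B
d=np.radians
x0=(0.6125,0.224)
A=np.concatenate([np.arange(-150,-20,5),np.arange(20,151,5)])
for nm,r,Z,an,sg in(("head",.010,.097,np.concatenate([np.arange(-150,151,5)]),1),("outer",.0205,.088,np.concatenate([np.arange(-160,-55,4),np.arange(55,161,4)]),1),
  ("inner",.0155,.088,np.array([-170,-168,-165,-162,-158,158,162,165,168,170,-95,-90,-85,-80,-75,75,80,85,90,95,100,-100]),-1)):
    s,p=best(r,Z,d(an),sg,x0); print(nm,round(s,1),np.round(p,5),"along",round(1e3*((p[0]-x0[0])*np.cos(hd)+(p[1]-x0[1])*np.sin(hd)),2),"lat",round(1e3*(-(p[0]-x0[0])*np.sin(hd)+(p[1]-x0[1])*np.cos(hd)),2))
R=Ro.from_quat(z["quat"]).as_matrix()
for xh in(.104,.105,.106,.107,.108):
    # top silhouette of sphere r=2mm at (xh,0,-.019) via sampling
    rows=[wproj(z,z["pos"]+R@np.array([xh+.002*np.cos(t),0,-.019+.002*np.sin(t)]))[0] for t in np.linspace(0,6.28,60)]
    print("hook",xh,round(min(rows),2), "lat col",round(wproj(z,z["pos"]+R@np.array([xh,0,-.019]))[1],1))
E
python3 fit.py w8; python3 fit.py w7
python3 - <<'E'
import cv2
g=cv2.cvtColor(cv2.imread("pics/w8.png"),cv2.COLOR_BGR2GRAY)
print(g[34:60,317].tolist()); print(g[80,305:330].tolist());print(g[50,305:330].tolist())
g=cv2.cvtColor(cv2.imread("pics/w5.png"),cv2.COLOR_BGR2GRAY)
print(g[34:60,317].tolist());
E
```

```text
head 79.5 [0.61275 0.22475] along 0.53 lat 0.58
outer 99.0 [0.61225 0.2245 ] along -0.03 lat 0.56
inner 66.2 [0.61525 0.22575] along 3.22 lat 0.48
hook 0.104 41.36 lat col 317.7
hook 0.105 38.6 lat col 317.7
hook 0.106 35.84 lat col 317.7
hook 0.107 33.1 lat col 317.7
hook 0.108 30.37 lat col 317.7
head 41.0 [0.61325 0.22475] along 0.99 lat 0.38
outer 78.2 [0.61225 0.2245 ] along -0.03 lat 0.56
inner 69.6 [0.61525 0.22575] along 3.22 lat 0.48
hook 0.104 41.36 lat col 317.7
hook 0.105 38.6 lat col 317.7
hook 0.106 35.85 lat col 317.7
hook 0.107 33.1 lat col 317.7
hook 0.108 30.37 lat col 317.7
[216, 214, 213, 212, 210, 207, 207, 183, 183, 207, 215, 220, 219, 221, 220, 218, 221, 224, 221, 201, 220, 213, 212, 211, 210, 212]
[30, 31, 30, 29, 26, 91, 128, 155, 176, 186, 196, 205, 208, 206, 197, 190, 178, 149, 89, 29, 24, 32, 33, 30, 32]
[125, 122, 98, 85, 72, 92, 133, 163, 180, 197, 207, 213, 221, 222, 213, 204, 188, 164, 128, 95, 87, 73, 78, 162, 213]
[106, 104, 105, 103, 104, 105, 109, 143, 186, 206, 217, 224, 221, 221, 224, 221, 222, 226, 223, 225, 214, 205, 207, 205, 205, 203]
```

```bash
python3 -m creep '[[255,0.002,-0.0008,0,0],[255,0.0045,-0.0015,0,0],[255,0.0047,-0.0015,0.002,0],[255,0.0047,-0.0015,0.004,0],[255,0.0047,-0.0015,0.004,0]]';python3 w.py w9; python3 fit.py w9;   python3 - <<'E'
import cv2
a=cv2.imread("pics/w9.png")[0:100,255:385]; cv2.imwrite("pics/w9y.png",cv2.resize(a,None,fx=6,fy=6,interpolation=cv2.INTER_CUBIC))
E
```

```text
clock: 11.4
tool_pos: [0.5056, 0.1771, 0.1095]
eef_rot: [0.978, 0.208, -0.0, 0.0]
contact_force: [-0.1, -0.2, -0.5]
opening: 0.148
11.4 [0.50564993 0.17712654 0.10946918] [ 9.78103640e-01  2.08118214e-01 -2.79150208e-04  2.25465440e-05] [-0.5726784   0.79329393  0.25327388  1.95645267 -0.42858926  0.4443068
 -1.15317759]
head 74.7 [0.613  0.2245] along 0.66 lat 0.25
outer 99.1 [0.61225 0.2245 ] along -0.03 lat 0.56
inner 67.4 [0.61525 0.22575] along 3.22 lat 0.48
hook 0.104 41.36 lat col 317.7
hook 0.105 38.6 lat col 317.7
hook 0.106 35.84 lat col 317.7
hook 0.107 33.1 lat col 317.7
hook 0.108 30.37 lat col 317.7
```

View pics/w9y.png

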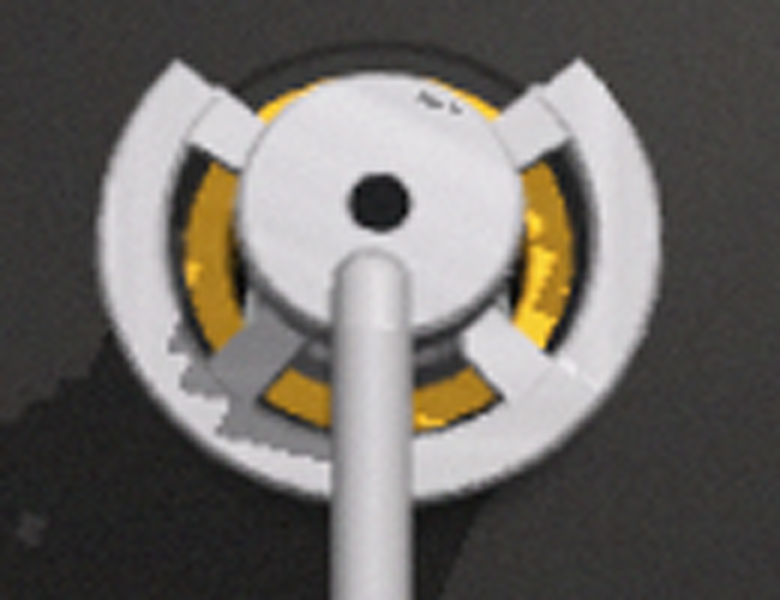

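```bash
python3 -m creep '[[255,0,0,0.003,0],[255,0,0,0.006,0],[255,0,0,0.0085,0],[255,0,0,0.0085,0],[255,0,0,0.0085,0]]'; python3 -c "
from plant import telemetry
import time
print(telemetry.get_state()['contact_force'],telemetry.get_state()['moment'],telemetry.get_state()['tool_pos'])"
```

```text
clock: 12.08
tool_pos: [0.5058, 0.1772, 0.1012]
eef_rot: [0.978, 0.208, -0.0, -0.0]
contact_force: [-0.6, 0.5, -1.2]
opening: 0.142
[-0.62965483  0.49155877 -1.22323664] [-0.05709675  0.22587293 -0.0054287 ] [0.5057601  0.17723306 0.10118834]
```

```bash
python3 -m creep '[[255,0,0,0.002,0],[255,0,0,0.004,0],[255,0,0,0.006,0],[255,0,0,0.0078,0],[255,0,0,0.0078,0],[255,0,0,0.0078,0]]'; python3 w.py w10; python3 fit.py w10;   python3 - <<'E'
import cv2
from plant import telemetry
print(telemetry.get_state()['contact_force'])
a=cv2.imread("pics/w10.png")[0:100,255:385]; cv2.imwrite("pics/w10y.png",cv2.resize(a,None,fx=6,fy=6,interpolation=cv2.INTER_CUBIC))
E
```

```text
clock: 12.82
tool_pos: [0.5058, 0.1772, 0.0934]
eef_rot: [0.978, 0.208, -0.0, -0.0]
contact_force: [-0.2, 0.8, -1.1]
opening: 0.147
12.825 [0.50579044 0.17721369 0.09336323] [ 9.78098162e-01  2.08144119e-01 -1.04671151e-04 -1.84736931e-05] [-0.56049324  0.81965846  0.23291979  1.96286231 -0.4393469   0.40804184
 -1.14411803]
head 77.3 [0.61275 0.2245 ] along 0.43 lat 0.36
outer 97.3 [0.61225 0.2245 ] along -0.03 lat 0.56
inner 71.6 [0.61525 0.22575] along 3.22 lat 0.48
hook 0.104 41.36 lat col 317.7
hook 0.105 38.6 lat col 317.7
hook 0.106 35.84 lat col 317.7
hook 0.107 33.1 lat col 317.7
hook 0.108 30.37 lat col 317.7
[-1.07858361 -0.88474239 -1.56078591]
```

View pics/w10y.png

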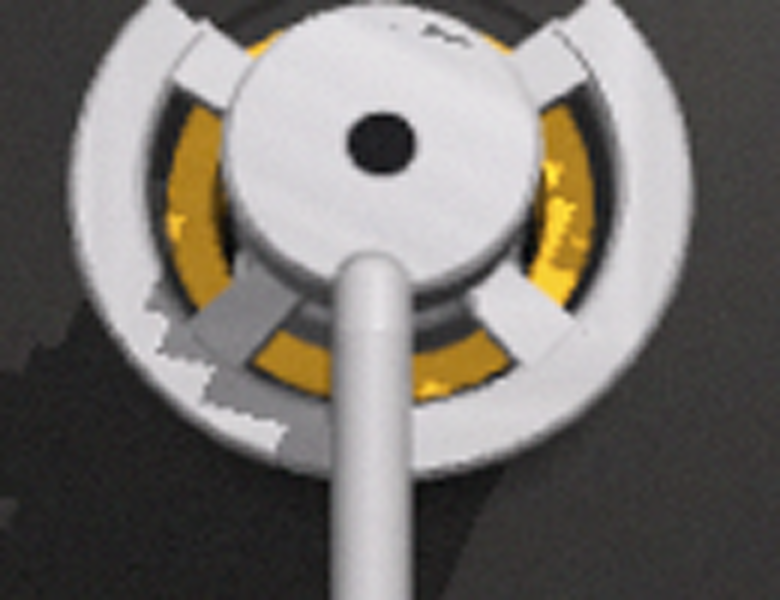

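```bash
python3 -m creep '[[255,0,0,0.0012,0],[255,0,0,0.0024,0],[255,0,0,0.0024,0],[255,-0.0005,0,0.0024,0],[255,-0.001,0,0.0024,0],[255,-0.001,0,0.0024,0]]'; python3 go.py 0.5 0.17 0.1 24
```

```text
clock: 13.62
tool_pos: [0.5054, 0.177, 0.0911]
eef_rot: [0.978, 0.208, 0.0, -0.0]
contact_force: [0.1, 1.1, -0.6]
opening: 0.144
rel [-0.0078  0.0042 -0.0089] yaw 0.03 curpsi 24.03 pos [0.5054 0.177  0.0911] n>= 0.20015521940044345 F [ 0.1  1.1 -0.6] t 13.625
```

```bash
python3 -m creep '[[255,-0.002,0,0,0],[255,-0.004,0,0,0],[255,-0.006,0,0,0]]'; python3 go.py 0.5 0.17 0.1 24
```

```text
clock: 14.0
tool_pos: [0.5021, 0.1754, 0.0916]
eef_rot: [0.978, 0.208, 0.003, -0.0]
contact_force: [5.8, 1.8, -0.9]
opening: 0.146
rel [-0.0041  0.0041 -0.0085] yaw 0.05 curpsi 24.05 pos [0.5021 0.1754 0.0916] n>= 0.16365073230238597 F [ 5.8  1.8 -0.9] t 14.0
```

```bash
python3 -m creep '[[255,-0.002,0,0,0],[255,-0.004,0,0,0],[255,-0.006,0,0,0]]'; python3 go.py 0.5 0.17 0.1 24
```

```text
clock: 14.38
tool_pos: [0.4989, 0.1737, 0.092]
eef_rot: [0.978, 0.208, 0.005, -0.0]
contact_force: [6.9, 3.2, -0.9]
opening: 0.14
rel [-0.0004  0.0039 -0.0079] yaw 0.05 curpsi 24.05 pos [0.4989 0.1737 0.092 ] n>= 0.1415568321978853 F [ 6.9  3.2 -0.9] t 14.375
```

```bash
python3 -m creep '[[255,-0.002,0,0.001,0],[255,-0.004,0,0.002,0]]'; python3 go.py 0.5 0.17 0.1 24
```

```text
clock: 14.62
tool_pos: [0.4889, 0.1699, 0.0888]
eef_rot: [0.978, 0.208, -0.001, 0.0]
contact_force: [0.3, 0.3, -0.0]
opening: 0.144
rel [ 0.0101  0.0044 -0.0113] yaw 0.02 curpsi 24.02 pos [0.4889 0.1699 0.0888] n>= 0.2523534703625073 F [ 0.3  0.3 -0. ] t 14.625
```

```bash
python3 w.py w11 ring ring_back;   python3 - <<'E'
import cv2
a=cv2.imread("pics/w11.png")[0:130,235:405]; cv2.imwrite("pics/w11y.png",cv2.resize(a,None,fx=4.5,fy=4.5,interpolation=cv2.INTER_CUBIC))
E
```

```text
14.625 [0.48892952 0.16985538 0.08876691] [ 9.78101743e-01  2.08123172e-01 -1.31313934e-03  1.95075551e-05] [-0.54875909  0.81357901  0.21040483  2.01595495 -0.44854698  0.35872053
 -1.13080844]
ring 0.94 [ 28.4 318.8]
ring_back 0.58 [ 54.4 320.8]
```

View pics/w11y.png

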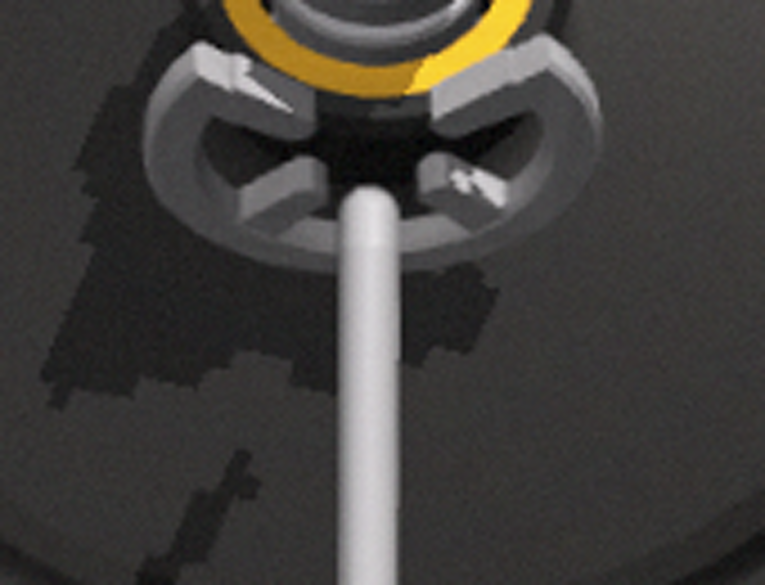

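```bash
python3 -m creep '[[255,-0.003,0,0,0],[255,-0.006,0,0,0],[255,-0.009,0,0,0],[255,-0.009,0,0,0],[255,-0.009,0,0,0]]'; python3 w.py w12 ring ring_back;   python3 - <<'E'
import cv2
a=cv2.imread("pics/w12.png")[0:130,235:405]; cv2.imwrite("pics/w12y.png",cv2.resize(a,None,fx=4.5,fy=4.5,interpolation=cv2.INTER_CUBIC))
E
```

```text
clock: 15.4
tool_pos: [0.4822, 0.1667, 0.089]
eef_rot: [0.978, 0.208, 0.0, -0.0]
contact_force: [-0.4, 0.4, -0.8]
opening: 0.141
15.4 [0.48224547 0.16672408 0.08904169] [ 9.78091281e-01  2.08176433e-01  1.30445425e-04 -4.49163464e-05] [-0.54387128  0.80680691  0.20105203  2.03989935 -0.45217366  0.33643254
 -1.12531002]
ring 0.76 [ 78.3 323.8]
ring 0.55 [ 3.3 97.9]
ring_back 0.94 [ 46.3 320.8]
```

View pics/w12y.png

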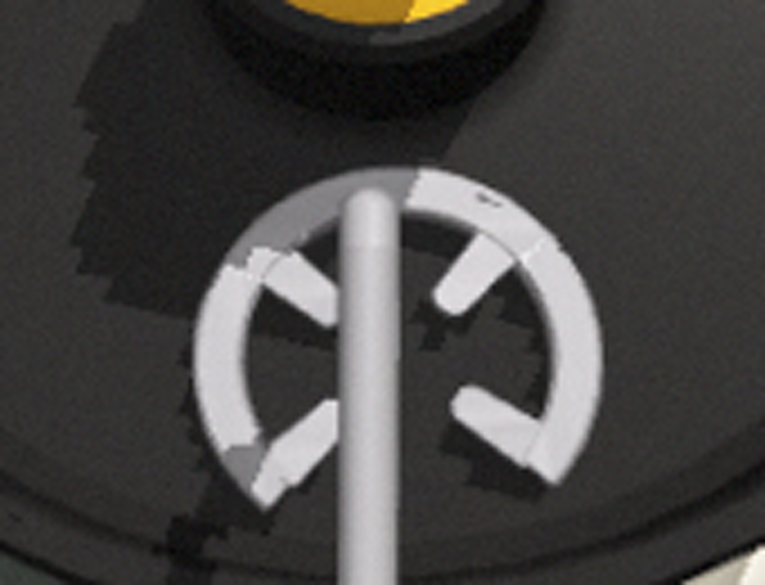

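```bash
python3 -m creep '[[255,0,0,-0.01,0],[255,0,0,-0.03,0],[255,0,0,-0.05,0],[255,0,0,-0.052,0]]'; python3 go.py 0.5833 0.381 0.14 5.13
```

```text
clock: 16.05
tool_pos: [0.483, 0.167, 0.1425]
eef_rot: [0.978, 0.208, 0.002, -0.0]
contact_force: [-0.3, 0.4, -2.0]
opening: 0.142
rel [ 0.1787 -0.1546  0.003 ] yaw 18.9 curpsi 24.03 pos [0.483  0.167  0.1425] n>= 3.78183426336601 F [-0.3  0.4 -2. ] t 16.05
```

```bash
python3 -m creep '[[255,0.01,-0.03,0,3],[255,0.05,-0.06,0,7],[255,0.09,-0.09,0,11],[255,0.13,-0.12,0,15],[255,0.16,-0.145,0,18],[255,0.179,-0.155,0,18.9],[255,0.179,-0.155,0,18.9],[255,0.179,-0.155,0,18.9],[255,0.179,-0.155,0,18.9]]'; python3 w.py w13;python3 go.py 0.5833 0.381 0.021 5.13
```

```text
clock: 17.18
tool_pos: [0.5821, 0.3797, 0.1411]
eef_rot: [0.999, 0.044, -0.0, 0.0]
contact_force: [0.1, 0.4, -0.6]
opening: 0.144
17.175 [0.58209849 0.37965001 0.14105904] [ 9.99034272e-01  4.39339648e-02 -4.74291657e-04  3.25123580e-04] [-0.87628317  0.95136224  0.49293076  1.43199642 -0.51856632  0.89022774
 -1.71166203]
rel [ 0.0013 -0.001   0.1202] yaw -0.08 curpsi 5.05 pos [0.5822 0.38   0.1412] n>= 1.9231077310757498 F [ 0.2  0.2 -0.6] t 17.225
```

View pics/w13.png

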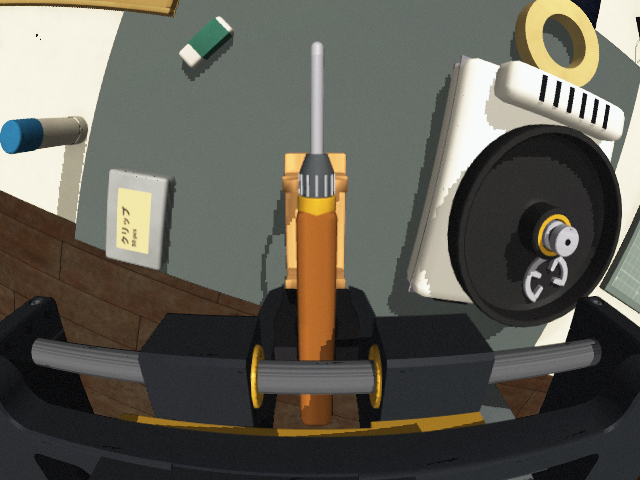

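```bash
python3 -m creep '[[255,0.001,-0.001,0.03,0],[255,0.001,-0.001,0.06,0],[255,0.001,-0.001,0.08,0],[255,0.001,-0.001,0.085,0],[255,0.001,-0.001,0.085,0]]'; python3 go.py 0.5833 0.381 0.021 5.13
```

```text
clock: 17.85
tool_pos: [0.5838, 0.3822, 0.0565]
eef_rot: [0.999, 0.045, 0.0, -0.0]
contact_force: [-0.2, -0.2, -1.0]
opening: 0.147
rel [-0.0006  0.0011  0.0355] yaw -0.01 curpsi 5.12 pos [0.5838 0.3822 0.0565] n>= 0.5683272578341956 F [-0.2 -0.2 -1. ] t 17.85
```

```bash
python3 -m creep '[[255,-0.0005,0.001,0.01,0],[255,-0.0005,0.001,0.02,0],[255,-0.0005,0.001,0.026,0],[255,-0.0005,0.001,0.031,0],[255,-0.0005,0.001,0.034,0],[255,-0.0005,0.001,0.035,0],[255,-0.0005,0.001,0.035,0]]'; python3 go.py 0.5833 0.381 0.021 5.13
```

```text
clock: 18.73
tool_pos: [0.5831, 0.3811, 0.0211]
eef_rot: [0.999, 0.045, 0.0, 0.0]
contact_force: [-0.8, -0.1, -1.5]
opening: 0.143
rel [0.0002 0.0001 0.0001] yaw 0.0 curpsi 5.13 pos [0.5831 0.3811 0.0211] n>= 0.0046090159391691836 F [-0.8 -0.1 -1.5] t 18.725
```

Seated back exactly where it was taken. Release to a partial opening (housing is near), then rise.

```bash
python3 -m creep '[[200,0,0,0,0],[150,0,0,0,0],[110,0,0,0,0],[110,0,0,0,0],[110,0,0,-0.01,0],[110,0,0,-0.03,0],[110,0,0,-0.06,0],[110,0,0,-0.1,0],[110,0,0,-0.12,0],[110,0,0,-0.12,0]]'; python3 w.py w14 pick pick_rest; python3 go.py 0.555 0.199 0.16 24
```

```text
clock: 19.98
tool_pos: [0.584, 0.3817, 0.1432]
eef_rot: [0.999, 0.045, 0.002, -0.001]
contact_force: [0.2, 0.2, -0.1]
opening: 0.567
19.975 [0.58400241 0.38166767 0.14318498] [ 9.98993664e-01  4.48116463e-02  1.62784376e-03 -9.62224094e-04] [-0.87727519  0.95040575  0.49468583  1.42675048 -0.51944726  0.89180136
 -1.71134858]
pick 0.94 [237.7 317.6]
pick_rest 0.92 [227.4 317.4]
rel [-0.0431  0.1788 -0.0203] yaw -18.87 curpsi 5.13 pos [0.5818 0.3809 0.1395] n>= 2.9603524570119495 F [ 1.1  0.3 -0.4] t 20.125
```

View pics/w14.png

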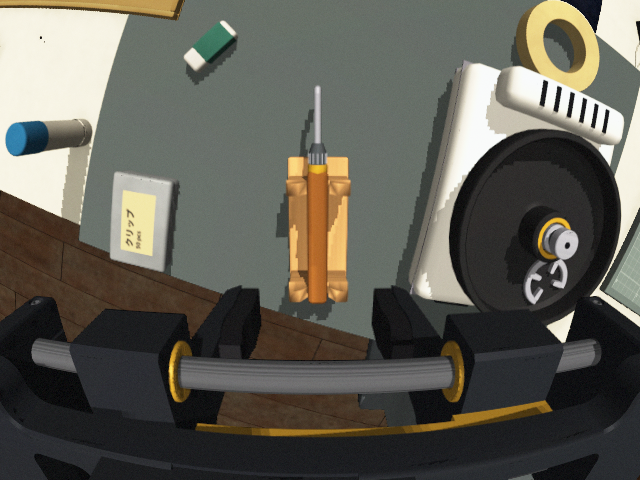

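```bash
python3 go.py 0.6125 0.2245 0.135 24; python3 -m creep '[[80,0,0.04,0,-5],[80,0.005,0.08,0,-10],[80,0.01,0.12,0,-15],[80,0.014,0.15,0.002,-18.9],[80,0.016,0.158,0.004,-18.9],[80,0.016,0.158,0.004,-18.9],[80,0.016,0.158,0.004,-18.9]]'; python3 w.py w15 boss_top ring; python3 go.py 0.6125 0.2245 0.061 24
```

```text
rel [0.0166 0.1585 0.0046] yaw -18.87 curpsi 5.13 pos [0.5818 0.3809 0.1395] n>= 2.5512176576467085 F [ 1.1  0.3 -0.4] t 20.125
clock: 21.0
tool_pos: [0.6123, 0.2277, 0.1364]
eef_rot: [0.978, 0.209, -0.0, -0.001]
contact_force: [-0.3, 0.2, -0.5]
opening: 0.685
21.0 [0.61226664 0.22773205 0.1364122 ] [ 9.77865067e-01  2.09234776e-01 -3.78375274e-04 -7.58987383e-04] [-0.61177623  0.88096444  0.36007949  1.57713517 -0.40826996  0.75940514
 -1.22167789]
ring 0.96 [317.6 325.8]
rel [-0.0011  0.0023  0.0759] yaw 0.14 curpsi 24.14 pos [0.6126 0.227  0.1369] n>= 1.2144863237552865 F [-0.2  0.1  0.2] t 21.15
```

View pics/w15.png

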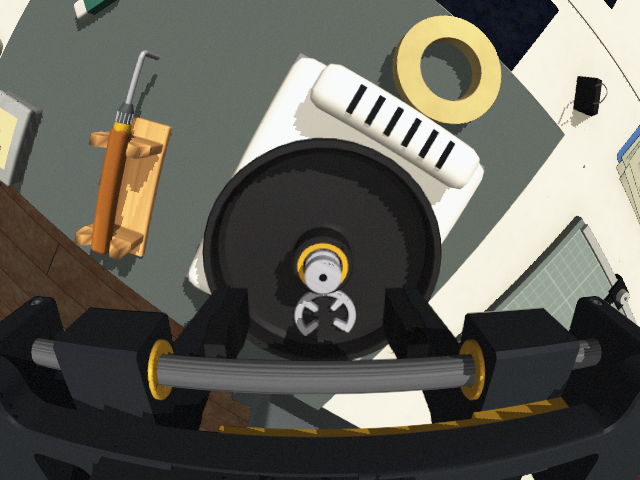

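```bash
python3 -m creep '[[80,-0.001,0.0023,0.01,0],[80,-0.001,0.0023,0.025,0],[80,-0.001,0.0023,0.035,0],[80,-0.001,0.0023,0.035,0],[80,-0.001,0.0023,0.035,0]]'; python3 w.py w16 ring; python3 go.py 0.6125 0.2245 0.061 24
```

```text
clock: 21.78
tool_pos: [0.6133, 0.2227, 0.1021]
eef_rot: [0.978, 0.208, 0.0, -0.0]
contact_force: [0.5, -0.8, 0.3]
opening: 0.687
21.775 [0.61329645 0.22271342 0.10208304] [ 9.78103592e-01  2.08118550e-01  1.80811231e-04 -8.28923444e-06] [-0.59376019  0.92445342  0.33711946  1.59735442 -0.42600433  0.69303429
 -1.20143116]
ring 0.65 [342.6 318.5]
ring 0.42 [197.9  75.7]
rel [-0.0002 -0.0019  0.0415] yaw 0.03 curpsi 24.03 pos [0.6135 0.2228 0.1025] n>= 0.6646438312009676 F [ 0.8 -0.8  0.7] t 21.875
```

View pics/w16.png

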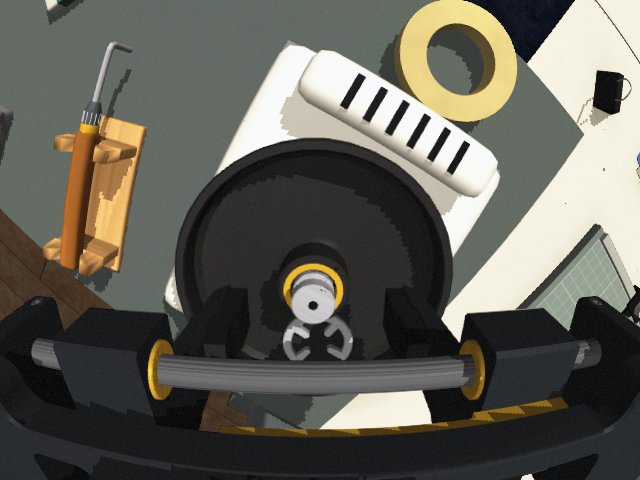

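```bash
python3 -m creep '[[80,0,-0.0018,0.008,0],[80,0,-0.0018,0.018,0],[80,0,-0.0018,0.028,0],[80,0,-0.0018,0.036,0],[80,0,-0.0018,0.040,0],[80,0,-0.0018,0.0405,0],[80,0,-0.0018,0.0405,0]]'; python3 go.py 0.6125 0.2245 0.061 24
```

```text
clock: 22.75
tool_pos: [0.6125, 0.2244, 0.0616]
eef_rot: [0.978, 0.208, 0.0, -0.0]
contact_force: [-0.0, -0.5, 0.1]
opening: 0.682
rel [ 0.     -0.0001  0.0006] yaw 0.03 curpsi 24.03 pos [0.6125 0.2244 0.0616] n>= 0.009684256210365429 F [-0.  -0.5  0.1] t 22.75
```

Aligned, no contact. Close on the boss.

```bash
python3 -m creep '[[110,0,0,0,0],[140,0,0,0,0],[170,0,0,0,0],[255,0,0,0,0],[255,0,0,0,0],[255,0,0,0,0]]' 40; python3 w.py w17 ring; python3 go.py 0.6125 0.2245 0.061 24
```

```text
clock: 23.5
tool_pos: [0.6125, 0.2243, 0.0616]
eef_rot: [0.978, 0.208, 0.0, 0.0]
contact_force: [1.2, -0.9, 0.7]
opening: 0.408
23.5 [0.61250914 0.22427894 0.06158977] [9.78093191e-01 2.08167411e-01 1.80857110e-04 7.50822018e-05] [-0.58214748  0.97958768  0.30851049  1.60982875 -0.44673773  0.62247429
 -1.18668401]
ring 0.81 [387.2 318.8]
rel [ 0.0001 -0.0002  0.0006] yaw 0.03 curpsi 24.03 pos [0.6125 0.2242 0.0616] n>= 0.010232429677433118 F [ 0.3 -1.4  0.5] t 23.6
```

View pics/w17.png

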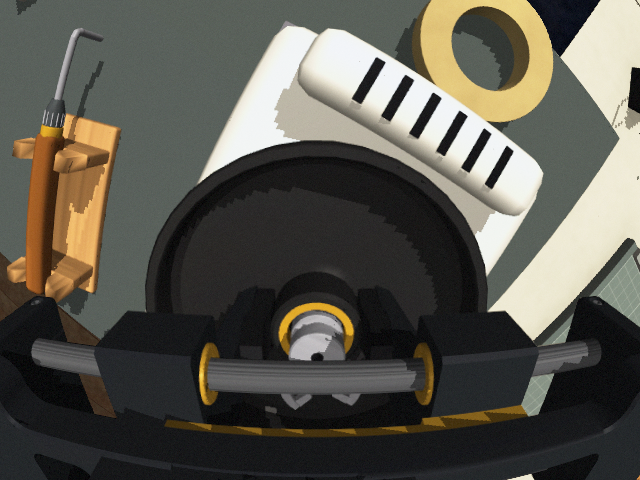

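```bash
python3 -m creep '[[255,0,0,-0.004,0],[255,0,0,-0.012,0],[255,0,0,-0.022,0],[255,0,0,-0.034,0],[255,0,0,-0.046,0],[255,0,0,-0.06,0],[255,0,0,-0.075,0],[255,0,0,-0.09,0],[255,0,0,-0.10,0],[255,0,0,-0.10,0]]' 45; python3 w.py w18 ring; python3 go.py 0.41 -0.386 0.161 24
```

```text
clock: 24.85
tool_pos: [0.6129, 0.2245, 0.1625]
eef_rot: [0.978, 0.208, 0.001, -0.0]
contact_force: [-0.2, -0.3, -4.7]
opening: 0.402
24.85 [0.61291809 0.22451523 0.16251812] [ 9.78089004e-01  2.08185086e-01  9.21732064e-04 -1.42598140e-04] [-0.61728609  0.84732284  0.37859848  1.5647347  -0.39481151  0.80418497
 -1.23030673]
rel [-4.331e-01  4.752e-01  4.000e-04] yaw 0.04 curpsi 24.04 pos [0.6119 0.2244 0.1612] n>= 10.286921595506744 F [ 0. -0. -5.] t 24.95
```

View pics/w18.png

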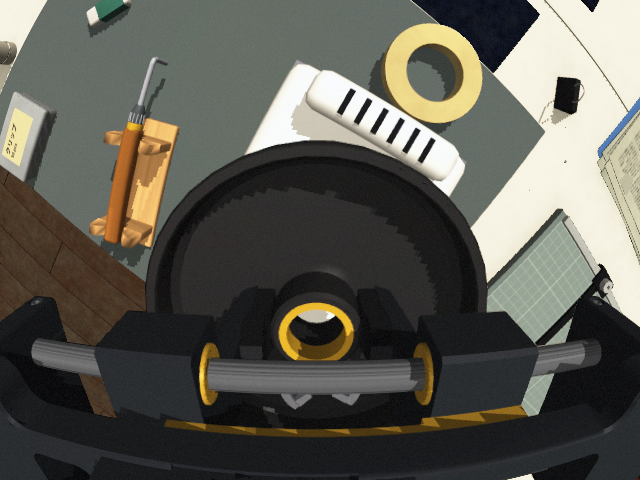

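```bash
python3 -m creep '[[255,-0.01,0.01,-0.01,0],[255,-0.035,0.04,-0.02,0],[255,-0.07,0.08,-0.03,0],[255,-0.11,0.12,-0.03,0],[255,-0.15,0.16,-0.03,0],[255,-0.19,0.21,-0.03,0],[255,-0.23,0.25,-0.03,0],[255,-0.265,0.29,-0.03,0],[255,-0.29,0.32,-0.03,0],[255,-0.30,0.33,-0.03,0]]'; python3 w.py w19 ring trivet; python3 go.py 0.41 -0.386 0.161 24; python3 -c "
from plant import imaging
import cv2
for n in('side','top'):
    p=imaging.snapshot(n);cv2.imwrite(f'pics/{n}1.png',p['image']); print(n,imaging.place_of(p,'trivet')[:1],imaging.boxes_of(p,'trivet')[:1])
"
```

```text
clock: 26.2
tool_pos: [0.4707, -0.2033, 0.1922]
eef_rot: [0.979, 0.205, -0.0, 0.001]
contact_force: [0.5, -0.1, -5.3]
opening: 0.4
26.2 [ 0.47073123 -0.20325805  0.19221242] [ 9.78710241e-01  2.05243747e-01 -2.47487982e-04  1.09903554e-03] [ 0.14503704  0.6313868   0.27817811  1.9660273  -0.29531625  0.58208532
 -0.53704832]
ring 0.71 [387.7 318.6]
rel [-0.133   0.1455  0.0306] yaw -0.02 curpsi 23.98 pos [ 0.4724 -0.1991  0.1917] n>= 3.190911921097615 F [-0.5  1.8 -5. ] t 26.35
side [{'location': [220.8, 454.3], 'score': 0.78}] [{'rect': [427.6, 208.3, 481.2, 235.6], 'score': 0.97}]
top [{'location': [311.7, 478.3], 'score': 0.76}] [{'rect': [461.2, 284.2, 509.5, 339.7], 'score': 0.69}]
```

View pics/w19.png

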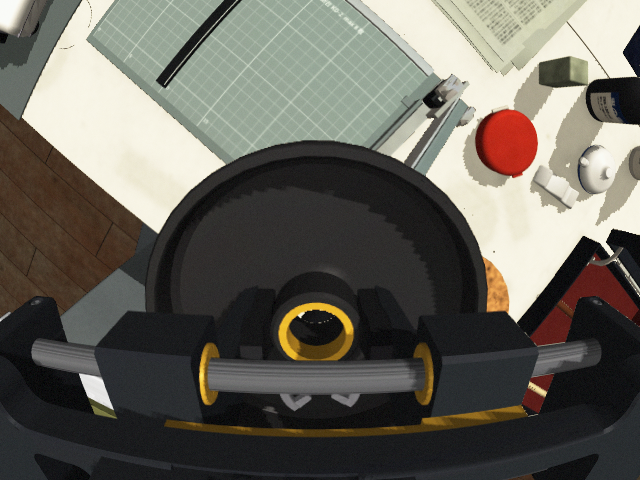

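View pics/side1.png

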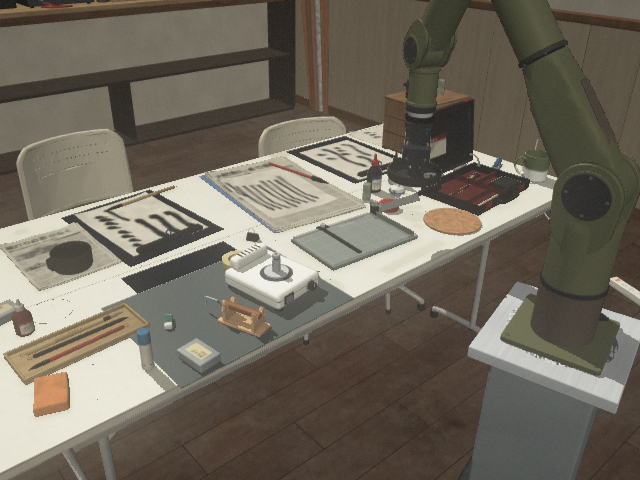

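View pics/top1.png

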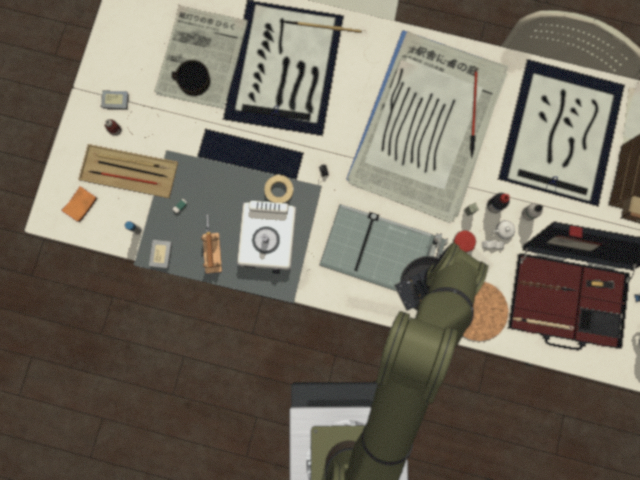

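```bash
python3 - <<'E'
from h import *
from plant import imaging
print("T",atz(*T,(311.5,478.5),.006),"S",atz(*S,(221.9,454.4),.006))
for rc in((330,512),(255,517),(342,550),(228,536)): print("case",rc,atz(*T,rc,.03).round(3))
import cv2
for n,C in(("top0",T),("side0",S)):
    im=cv2.imread(f"pics/{n}.png"); h=cv2.cvtColor(im,cv2.COLOR_BGR2HSV)
    m=cv2.inRange(h,(5,80,100),(20,200,255)); k=np.zeros_like(m)
    if n=="top0":k[270:350,440:512]=255
    else:k[200:242,418:490]=255
    m&=k; nn,l,st,ce=cv2.connectedComponentsWithStats(m); i=1+np.argmax(st[1:,4]); 
    c=max(cv2.findContours((l==i).astype(np.uint8),0,1)[0],key=cv2.contourArea); e=cv2.fitEllipse(c); print(n,st[i],e,atz(*C,(e[0][1],e[0][0]),.005))
E
python3 - <<'E'
import cv2
a=cv2.imread("pics/side0.png")[140:250,360:560]; cv2.imwrite("pics/s0z.png",cv2.resize(a,None,fx=4,fy=4,interpolation=cv2.INTER_CUBIC))
E
```

```text
T [ 0.40718386 -0.37128929  0.006     ] S [ 0.39832115 -0.35968955  0.006     ]
case (330, 512) [ 0.355 -0.455  0.03 ]
case (255, 517) [ 0.564 -0.481  0.03 ]
case (342, 550) [ 0.321 -0.558  0.03 ]
case (228, 536) [ 0.64 -0.54  0.03]
top0 [ 449  281   59   60 2774] ((478.0078125, 310.60089111328125), (57.40183639526367, 59.6917610168457), 143.95623779296875) [ 0.4097484  -0.37029275  0.005     ]
side0 [ 424  208   57   27 1183] ((452.0422058105469, 220.75616455078125), (24.987220764160156, 57.15741729736328), 96.62853240966797) [ 0.40769593 -0.36461372  0.005     ]
```

View pics/s0z.png

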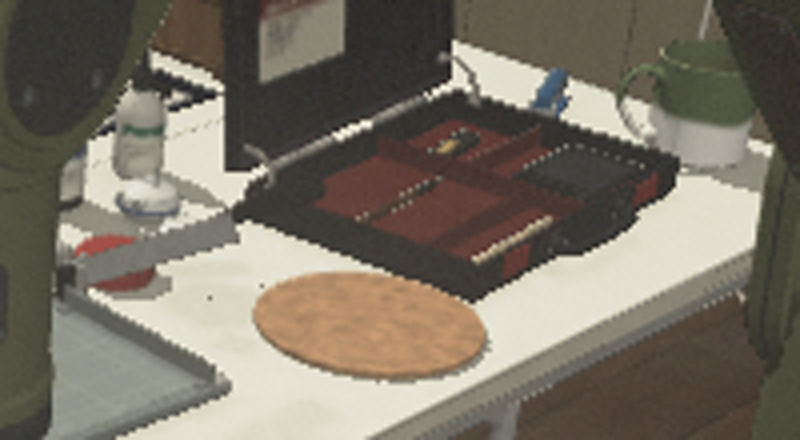

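```bash
python3 go.py 0.409 -0.368 0.12 24
```

```text
rel [-0.1283  0.129   0.0713] yaw 0.17 curpsi 24.17 pos [ 0.4732 -0.1978  0.1914] n>= 3.1262435597254954 F [-0.4 -0.2 -4. ] t 26.65
```

```bash
python3 -m creep '[[255,-0.01,0.01,0,0],[255,-0.035,0.035,0.01,0],[255,-0.065,0.065,0.02,0],[255,-0.095,0.095,0.035,0],[255,-0.118,0.118,0.05,0],[255,-0.128,0.129,0.065,0],[255,-0.128,0.129,0.071,0],[255,-0.128,0.129,0.071,0],[255,-0.128,0.129,0.071,0]]'; python3 w.py w20 ring trivet; python3 go.py 0.409 -0.368 0.0156 24;python3 -c "
from plant import imaging
import cv2
for n in('side',):
    p=imaging.snapshot(n);cv2.imwrite(f'pics/{n}2.png',cv2.resize(p['image'][120:270,340:560],None,fx=3.6,fy=3.6)); 
"
```

```text
clock: 27.78
tool_pos: [0.4095, -0.3677, 0.1208]
eef_rot: [0.978, 0.209, 0.001, -0.0]
contact_force: [0.6, 0.4, -4.8]
opening: 0.405
27.775 [ 0.40953172 -0.36772259  0.12081582] [ 9.77823213e-01  2.09431268e-01  5.02666546e-04 -2.35522261e-04] [ 0.54328048  0.77628763  0.17845471  1.90552037 -0.27352113  0.48291944
 -0.23402971]
ring 0.97 [386.3 280.5]
rel [ 0.     -0.0005  0.1054] yaw 0.11 curpsi 24.11 pos [ 0.4091 -0.3685  0.121 ] n>= 1.6857152327085267 F [-0.1  0.8 -5.8] t 27.925
```

View pics/w20.png

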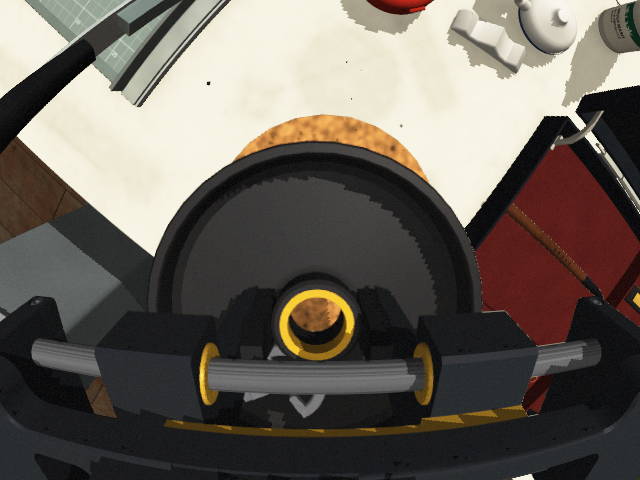

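View pics/side2.png

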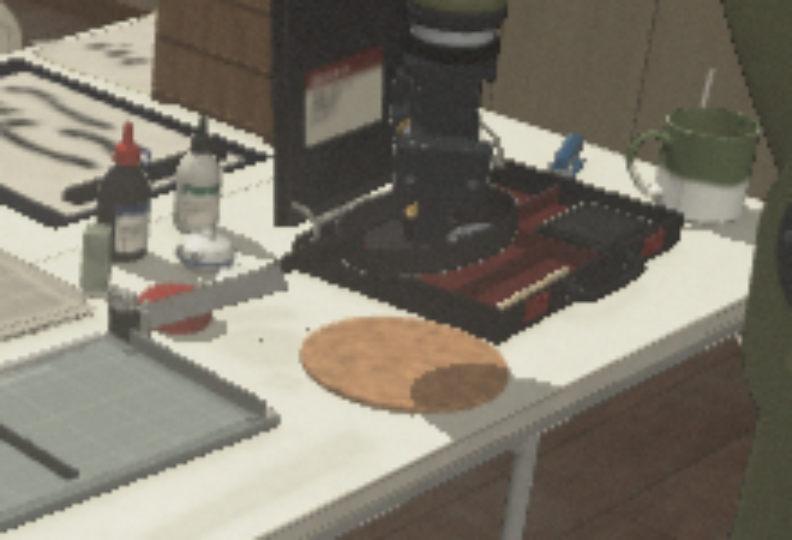

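Run:
```python
from hw import *
from scipy.optimize import least_squares
z=load("w20"); im=cv2.imread("pics/w20.png"); h=cv2.cvtColor(im,cv2.COLOR_BGR2HSV)
m=cv2.inRange(h,(5,110,120),(22,255,255)); pts=[]
for c in range(245,422,6):
    r=np.where(m[100:200,c])[0]
    if len(r)>3: pts.append((100+r[0]-.5,c))
X=np.array([wz(z,p,.006)[:2] for p in pts]); print(pts[::6])
s=least_squares(lambda p:np.hypot(*(X-p).T)-.085,(.409,-.368),loss="soft_l1",f_scale=.001); print(s.x,np.abs(s.fun).max(),len(X))
```

```text
[(np.float64(146.5), 245), (np.float64(123.5), 281), (np.float64(114.5), 317), (np.float64(118.5), 353), (np.float64(134.5), 389)]
[ 0.41167698 -0.37292747] 0.0005161903878452695 30
```

```bash
python3 go.py 0.4115 -0.3715 0.022 24.1; python3 -m creep '[[255,0.001,0.004,0.01,0],[255,0.001,0.004,0.03,0],[255,0.001,0.004,0.05,0],[255,0.001,0.004,0.07,0],[255,0.001,0.004,0.085,0],[255,0.001,0.004,0.094,0],[255,0.001,0.004,0.098,0],[255,0.001,0.004,0.1,0],[255,0.001,0.004,0.1,0],[255,0.001,0.004,0.1,0]]';python3 go.py 0.4115 -0.3715 0.0156 24.1
```

```text
rel [0.0012 0.0036 0.0989] yaw -0.0 curpsi 24.1 pos [ 0.4089 -0.3687  0.1209] n>= 1.5837430888177602 F [ 0.4 -0.6 -5.8] t 27.975
clock: 29.22
tool_pos: [0.4113, -0.3729, 0.021]
eef_rot: [0.978, 0.208, 0.0, 0.001]
contact_force: [-3.4, -1.4, 1.5]
opening: 0.402
rel [ 0.0008 -0.0012  0.0054] yaw -0.08 curpsi 24.02 pos [ 0.4113 -0.3729  0.021 ] n>= 0.08889118018637882 F [-3.4 -1.4  1.5] t 29.225
```

```bash
python3 w.py w21 ring bowl; python3 -c "
from plant import imaging
import cv2
for n in('side',):
    p=imaging.snapshot(n);cv2.imwrite(f'pics/{n}3.png',cv2.resize(p['image'][150:270,380:540],None,fx=5,fy=5,interpolation=cv2.INTER_CUBIC)); 
"; python3 go.py 0.4115 -0.3715 0.0156 24.1
```

```text
29.225 [ 0.41128292 -0.37287707  0.02097795] [9.78105111e-01 2.08110267e-01 3.82348405e-04 6.01838107e-04] [ 0.59138345  0.94903293  0.10591535  1.91725198 -0.30529459  0.28924234
 -0.20506223]
bowl 0.77 [299.3 315.2]
rel [ 0.0008 -0.0011  0.0052] yaw -0.08 curpsi 24.02 pos [ 0.4112 -0.3728  0.0208] n>= 0.08582944862443297 F [-2.8 -1.   1.8] t 29.425
```

View pics/w21.png

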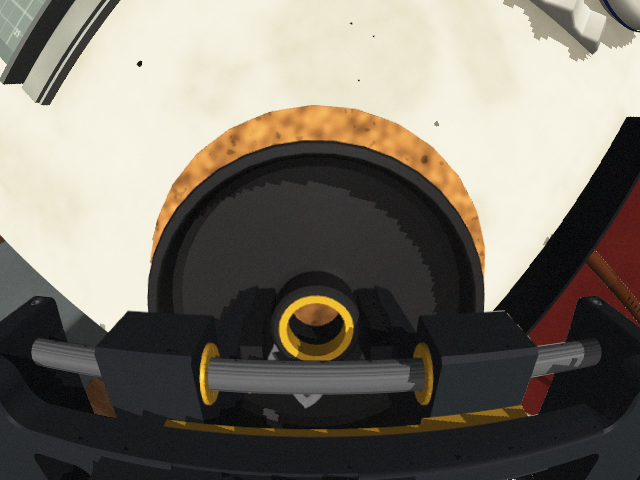

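View pics/side3.png

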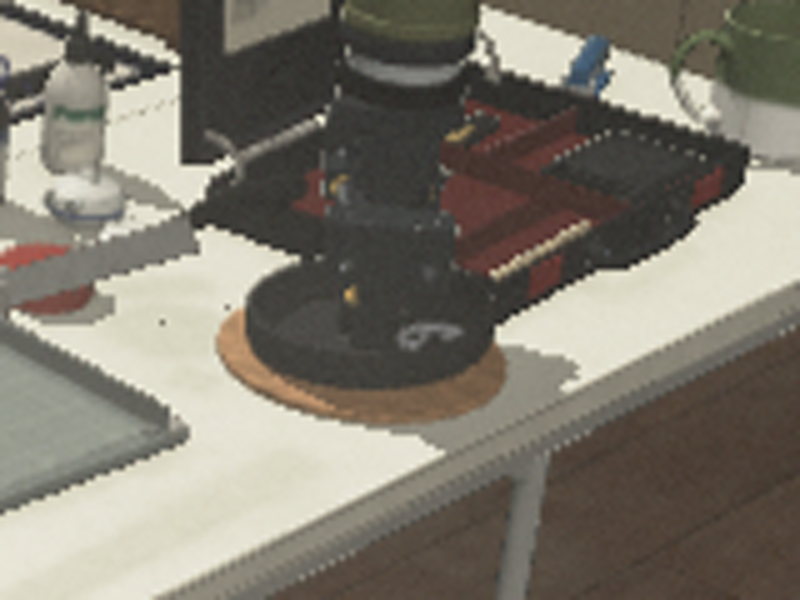

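Run:
```python
import cv2,numpy as np
for n in("w17","w18","w19","w20","w21"):
    im=cv2.imread(f"pics/{n}.png"); h=cv2.cvtColor(im,cv2.COLOR_BGR2HSV)
    m=cv2.inRange(h[270:365,260:375],(15,150,90),(32,255,255)); ys,xs=np.where(m); 
    g=cv2.cvtColor(im,cv2.COLOR_BGR2GRAY)
    t=[int(100+np.where(g[100:200,c]<70)[0][0]) for c in(300,317,335)]
    L=[]
    for r in(200,230,260):
        row=g[r]<70
        a=316
        while row[a] or row[a-2] or row[a-4]: a-=1
        b=316
        while row[b] or row[b+2] or row[b+4]: b+=1
        L.append((a,b,b-a))
    print(n,"gold",xs.min()+260,xs.max()+260,ys.min()+270,ys.max()+270,"top",t,L)
```

```text
w17 gold 278 353 302 354 top [141, 141, 142] [(180, 451, 271), (159, 471, 312), (148, 483, 335)]
w18 gold 278 353 302 360 top [142, 141, 142] [(181, 451, 270), (160, 471, 311), (148, 483, 335)]
w19 gold 278 353 302 360 top [142, 141, 142] [(181, 451, 270), (160, 471, 311), (-21, 483, 504)]Traceback (most recent call last):
  File "<stdin>", line 13, in <module>
IndexError: index 640 is out of bounds for axis 0 with size 640
```

Run:
```python
import cv2,numpy as np
for n in("w17","w18","w20","w21"):
    im=cv2.imread(f"pics/{n}.png"); h=cv2.cvtColor(im,cv2.COLOR_BGR2HSV)
    m=cv2.inRange(h[270:365,260:375],(15,150,90),(32,255,255)); ys,xs=np.where(m); 
    g=cv2.cvtColor(im,cv2.COLOR_BGR2GRAY)
    t=[int(100+np.where(g[100:200,c]<70)[0][0]) for c in(300,317,335)]
    print(n,"gold",xs.min()+260,xs.max()+260,ys.min()+270,ys.max()+270,"top",t)
A=[cv2.imread(f"pics/{n}.png")[130:380,130:500] for n in("w18","w20","w18","w21")]
cv2.imwrite("pics/cmp.png",np.vstack([np.hstack(A[:2]),np.hstack(A[2:])]))
```

```text
w17 gold 278 353 302 354 top [141, 141, 142]
w18 gold 278 353 302 360 top [142, 141, 142]
w20 gold 279 354 289 359 top [142, 141, 142]
w21 gold 279 353 295 360 top [141, 141, 142]
```

View pics/cmp.png

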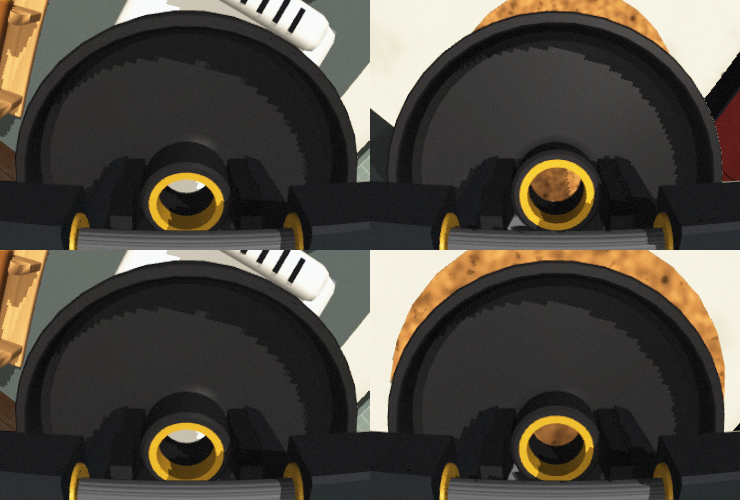

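```bash
python3 -m creep '[[255,0,0,0.0005,0],[255,0,0,0.001,0],[255,0,0,0.002,0],[255,0,0,0.003,0],[255,0,0,0.0035,0],[255,0,0,0.0035,0]]' 20; python3 go.py 0.4115 -0.3715 0.0156 24.1;python3 w.py w22 ring bowl; python3 -c "
import cv2
a=cv2.imread('pics/w22.png')[130:430,130:500]; cv2.imwrite('pics/w22z.png',cv2.resize(a,None,fx=2,fy=2))"
```

```text
clock: 30.18
tool_pos: [0.4109, -0.3721, 0.0168]
eef_rot: [0.978, 0.208, -0.0, -0.0]
contact_force: [-0.7, -0.7, -3.4]
opening: 0.406
rel [ 0.0008 -0.0003  0.0012] yaw -0.05 curpsi 24.05 pos [ 0.4109 -0.3721  0.0168] n>= 0.02390167950318719 F [-0.7 -0.7 -3.4] t 30.175
30.175 [ 0.41089022 -0.37207763  0.01683536] [ 9.78064458e-01  2.08302263e-01 -3.55691566e-05 -2.85836395e-04] [ 0.59276397  0.95622316  0.10281982  1.91770882 -0.30604564  0.28314945
 -0.20432267]
```

View pics/w22z.png

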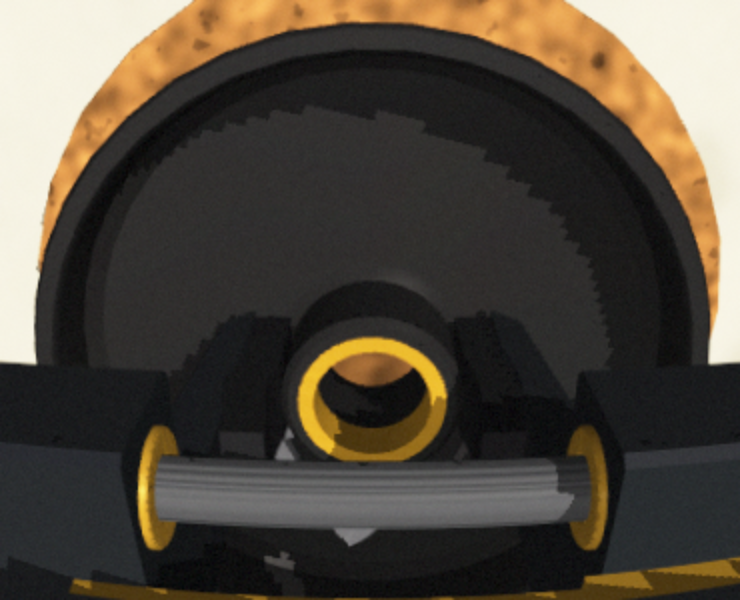

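```bash
python3 -m creep '[[255,0,0,0.0005,0],[255,0,0,0.001,0],[255,0,0,0.0015,0],[255,0,0,0.002,0],[255,0,0,0.002,0]]' 15; python3 go.py 0.4115 -0.3715 0.0156 24.1
```

```text
clock: 30.95
tool_pos: [0.4109, -0.3723, 0.0149]
eef_rot: [0.978, 0.208, -0.0, -0.0]
contact_force: [-1.4, 1.1, -3.3]
opening: 0.407
rel [ 0.0009 -0.0005 -0.0007] yaw -0.07 curpsi 24.03 pos [ 0.4109 -0.3723  0.0149] n>= 0.019624304594587635 F [-1.4  1.1 -3.3] t 30.95
```

```bash
python3 -m creep '[[255,0,0,0.0007,0],[255,0,0,0.0014,0],[255,0,0,0.002,0],[255,0,0,0.002,0]]' 15; python3 go.py 0.4115 -0.3715 0.0156 24.1; python3 w.py w23;python3 -c "
import cv2
a=cv2.imread('pics/w23.png')[130:430,130:500]; cv2.imwrite('pics/w23z.png',cv2.resize(a,None,fx=2,fy=2))
from plant import imaging
p=imaging.snapshot('side');cv2.imwrite('pics/side4.png',cv2.resize(p['image'][150:270,380:540],None,fx=5,fy=5,interpolation=cv2.INTER_CUBIC)); 
"
```

```text
clock: 31.45
tool_pos: [0.4109, -0.3723, 0.0144]
eef_rot: [0.978, 0.208, 0.0, 0.0]
contact_force: [-2.1, 2.2, 10.9]
opening: 0.405
rel [ 0.0009 -0.0005 -0.0012] yaw -0.07 curpsi 24.03 pos [ 0.4109 -0.3723  0.0144] n>= 0.025714316414035147 F [-2.1  2.2 10.9] t 31.45
31.45 [ 0.41091715 -0.37234921  0.01436629] [9.78096691e-01 2.08150838e-01 2.93874126e-04 6.94146782e-05] [ 0.59440047  0.96049621  0.10065615  1.91790363 -0.30674553  0.27742658
 -0.20354915]
```

View pics/side4.png

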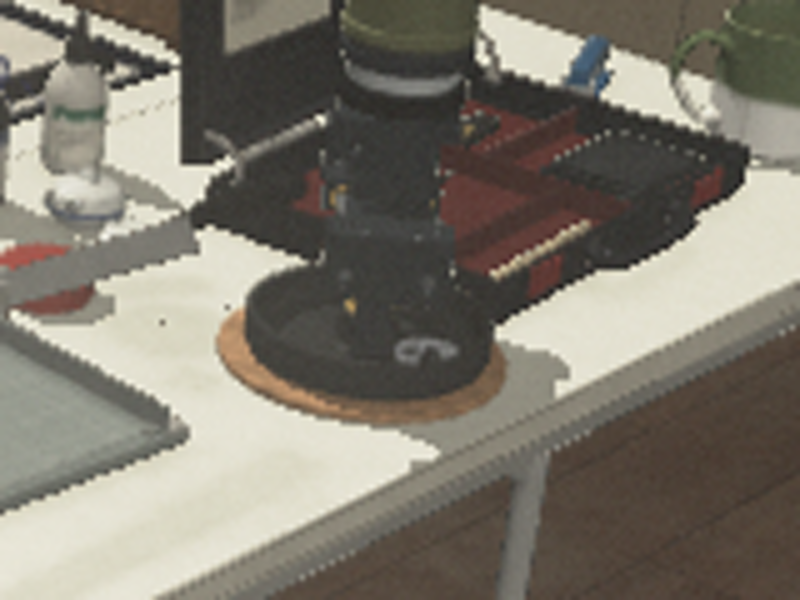

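```bash
python3 -m creep '[[255,0,0,-0.001,0],[255,0,0,-0.001,0],[140,0,0,-0.001,0],[115,0,0,-0.001,0],[95,0,0,-0.001,0],[95,0,0,-0.001,0],[95,0,0,-0.001,0]]'; python3 w.py w24 ring; python3 go.py 0.4115 -0.3715 0.0156 24.1
```

```text
clock: 32.42
tool_pos: [0.4109, -0.3724, 0.0139]
eef_rot: [0.978, 0.208, 0.0, -0.0]
contact_force: [-0.1, -0.6, 0.8]
opening: 0.626
32.425 [ 0.41092006 -0.3723839   0.01392193] [ 9.78090759e-01  2.08178925e-01  2.43196255e-05 -2.73300416e-05] [ 0.59411758  0.96142195  0.1009471   1.91735306 -0.30663004  0.27755924
 -0.20376449]
rel [ 0.0009 -0.0005 -0.0016] yaw -0.07 curpsi 24.03 pos [ 0.4109 -0.3724  0.014 ] n>= 0.031193508222729132 F [ 0.9 -0.9  0.4] t 32.525
```

View pics/w24.png

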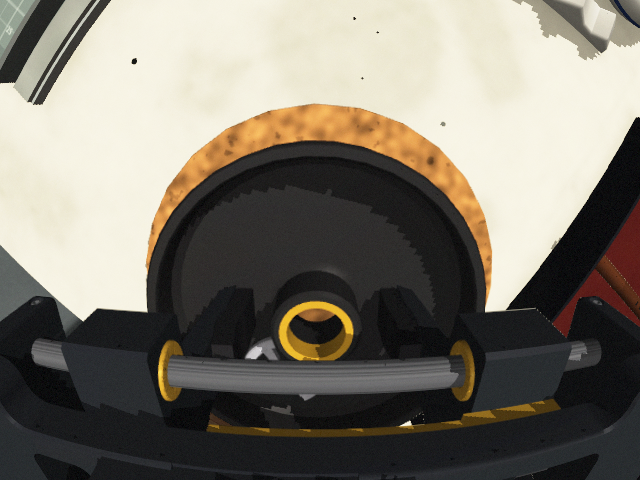

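Released. Rise straight up.

```bash
python3 -m creep '[[95,0,0,-0.005,0],[95,0,0,-0.015,0],[95,0,0,-0.03,0],[95,0,0,-0.06,0],[95,0,0,-0.1,0],[95,-0.03,0,-0.14,0],[95,-0.06,0,-0.17,0],[95,-0.09,0,-0.19,0],[95,-0.09,0,-0.19,0]]'; python3 w.py w25 ring bowl boss_top trivet
```

```text
clock: 33.65
tool_pos: [0.3267, -0.4111, 0.2065]
eef_rot: [0.979, 0.206, 0.0, 0.002]
contact_force: [0.5, 1.0, -0.0]
opening: 0.624
33.65 [ 0.32673116 -0.41106234  0.20649243] [9.78599936e-01 2.05762237e-01 4.32233675e-04 1.96978410e-03] [ 0.67660995  0.61389021  0.21736735  1.91773416 -0.21108238  0.62787602
 -0.1298744 ]
ring 0.81 [151.2 295.8]
bowl 0.67 [110.2 309.7]
boss_top 0.92 [108.3 313.2]
trivet 0.74 [109.3 316.7]
```

View pics/w25.png

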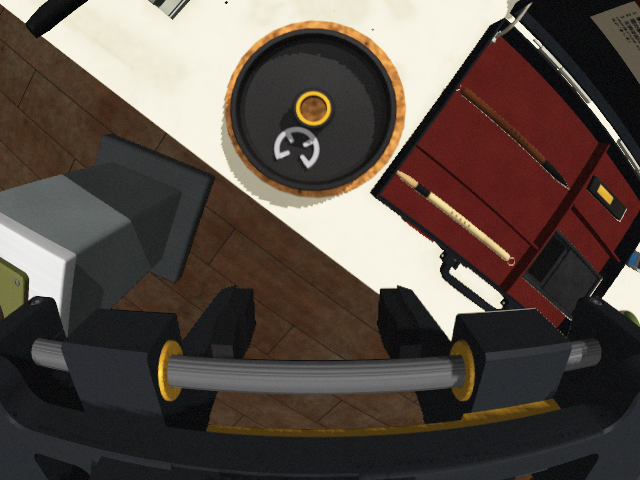

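Run:
```python
from hw import *
z=load("w25"); im=cv2.imread("pics/w25.png"); h=cv2.cvtColor(im,cv2.COLOR_BGR2HSV)
print("boss",wz(z,(108,313),.036),"ring",wz(z,(151,296),.014),"trivet netw",wz(z,(109.3,316.7),0))
m=cv2.inRange(h[:210,200:420],(5,90,90),(30,255,255)); m[70:150,80:140]=0
c=np.vstack(cv2.findContours(m,0,1)[0]); c=cv2.convexHull(c); (cx,cy),_,_=cv2.fitEllipse(c); print("trivet ellipse",wz(z,(cy,cx+200),.005))
from plant import imaging
p=imaging.snapshot("top"); cv2.imwrite("pics/top9.png",cv2.resize(p["image"][200:300,140:340],None,fx=4,fy=4)); print([ (t,imaging.place_of(p,t)[:1]) for t in("pick","pick_rest")])
```

```text
boss [ 0.41022457 -0.3716323   0.036     ] ring [ 0.36910217 -0.37271653  0.014     ] trivet netw [ 0.41209607 -0.37440904  0.        ]
trivet ellipse [ 0.40476209 -0.38422887  0.005     ]
[('pick', [{'location': [248.8, 209.2], 'score': 0.64}]), ('pick_rest', [{'location': [255.9, 207.9], 'score': 0.74}])]
```

View pics/top9.png

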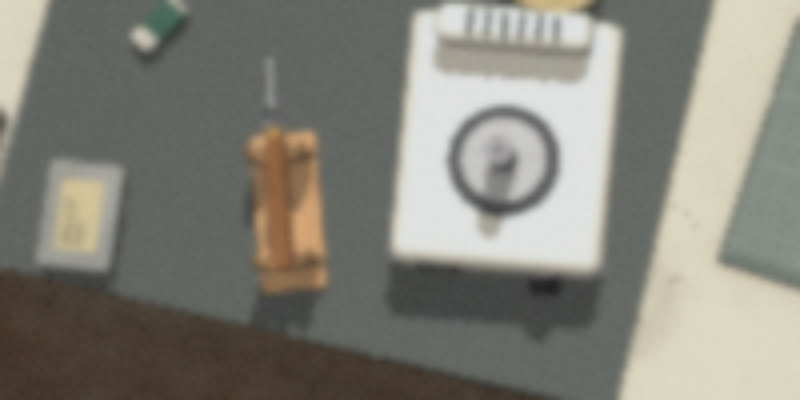

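```bash
python3 -c "
from plant import r; print(r.finish_job())"
```

```text
the job is handed in; nothing more can be done
None
```

The job is handed in. The bowl stands on the cork trivet with the ring in it, and the pick is back in its rest. No verdict was reported.

**What I did**
- **Ring:** I hooked the ring behind its closed back and drew it out at about 16 mm/s. The measured pull was about 8 N at most in the readings between moves. It flipped over as it came out and dropped flat into the bowl.
- **Pick:** I lowered it back into the rest at the pose I had picked it up from, to within about 1 mm.
- **Bowl:** I gripped the boss, lifted the bowl off the spindle and carried it to the trivet. It tilted in the grip on the way, so one edge touched the cork first. I pressed it down gently until it seated with about 14 N, then released it.

**Last checks**
- **Bowl position:** the boss measures (0.410, -0.372) m. A fit of the trivet's edge puts its centre at (0.412, -0.373) m, about 2 mm away. By eye the bowl is level; I did not measure its tilt.
- **Ring:** it lies on the bowl floor about 41 mm from the centre.
- **Pick:** in the last top picture it lies in both notches of its rest.
- **Bystanders:** the clip tin looks unmoved there. I did not measure the tape roll or the seal paste tin at the end.
- **Time:** about 34 s of the 70 s allowed.

**Checks that disagreed**
- A late ellipse fit of the trivet put its centre about 14 mm from the edge fit. I set it aside because the bowl hides most of the cork and the mask was broken up.
- The first network estimates, from two cameras, also put the trivet's centre about 13 mm off in y.

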